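Set a tube against the flip stop of a cutting jig

TASK

Get the tube-cutting jig ready: flip its stop flag fully down across the tube path, then take the long aluminium tube out of its wooden holder, feed one end through the hole in the jig's upright guide plate and push the tube home until its end is against the flag. Leave it lying let go in the jig with the flag still down, and leave the other things on the bench where they are.

Things in the scene. Friction and masses are not known exactly. Their poses are not given: they have to be found in the camera images.
- jig: Tube-cutting jig fixed to the bench; white board base 130 x 305 x 12 mm (x -75 to +55, y -155 to +150). In a row along its own +y, the feed direction: entry cradle, middle cradle, upright guide plate with a round hole, last cradle, flip stop. Origin on the bench under the hole; +x points away from the robot, z up. With the tube home, its middle is at y +30 and its tail end at y -60.
- entry_cradle (a point): Wooden V-block, y -150 to -130 in the jig's axes, 36 mm wide, nowhere above z 48; this point (y -140, 50 mm above the bench) is on the axis of a tube lying in it. A tube let go in the jig stays put if it rests on any two of: this block, the middle cradle, the hole's lower edge, the last cradle, with its middle between them. Axes as the jig's.
- middle_cradle (a point): Wooden V-block just before the guide plate, y -45 to -22 in the jig's axes, 36 mm wide, nowhere above z 47; this point (y -33.5, 49 mm above the bench) is on the axis of a tube lying in it. Between entry and middle cradle the base is clear for the fingers (85 mm, base top 12 mm above the bench). Axes as the jig's.
- last_cradle (a point): Shallow wooden V-block between plate and flag, y 35 to 60 in the jig's axes, 36 mm wide; this point (y 47.5, 47.5 mm above the bench) is on the axis of a tube lying in it. Axes as the jig's.
- guide_hole (a point): Centre of the round through-hole (26 mm across, along the jig's y, 52 mm above the bench) in the aluminium guide plate: 70 mm wide, 12 mm thick (6 mm either side of this point), top 77 mm above the bench. A 20 mm tube resting on the hole's lower edge has its axis 3 mm below this point. Axes as the jig's.
- stop_point (a point): Fixed point of the jig where the tube's end should meet the flag: on the near face of the lowered flag, 120 mm past the guide hole in the feed direction, 50 mm above the bench. Axes as the jig's.
- flag_pivot (a point): Fixed point on the hinge axis at the middle of the flag's thickness: x -50, y +124, z 50 mm in the jig's axes. The hinge axis runs along the jig's y, so pushing the tube does not lift the flag. The hinge post stands just beyond the flag (y 130 to 148, x -65 to -35, up to z 66). Axes as the jig's.
- flag (a joint): Flag angle in rad: 0 = fully down (end stop), level from the pivot across the tube path towards the jig's +x; pi/2 = upright; up to 2.1 = leaning towards the robot. A flat steel bar reaching 85 mm from the pivot, 24 mm deep (12 mm either side of its centre line), 8 mm thick along the jig's y. Stiff hinge: stays where left; about 3 N at 60 mm from the pivot moves it.
- tube: Straight plain aluminium tube, 180 mm long, 20 mm diameter, about 0.13 kg, both ends alike (its bore is blanked off, so its ends can be pushed). Origin at its middle on its axis; its own y runs along it. It starts lying in the holder with its axis 45 mm above the bench.
- holder: Fixed wooden holder 50 x 196 mm, long side along its own y; origin at the centre of its underside. Two grooved end blocks (50 mm long, 67 mm high, centred 73 mm either side of the middle, groove 23 mm wide) carry the tube's ends; between them 96 mm of the tube is free for the fingers, over a base 8 mm thick.
- tray: Fixed grey open parts tray, 70 x 200 x 40 mm, long side along its own y, small parts and a short tube offcut in it; origin at its underside centre. It and the holder stand left and right between robot and jig, either way round.
- tape_measure: Bystander: grey tape measure, 50 x 45 x 40 mm; origin at its underside centre.
- hub: Bystander: aluminium wheel hub standing on end, 58 mm across, 80 mm high; origin at its underside centre.
- pedal: Bystander: black bicycle pedal, 90 x 60 x 22 mm; origin at its underside centre.
- oil_bottle: Bystander: white bottle with black cap, 52 mm across, 150 mm high; origin at its underside centre.
- wrench: Bystander: wrench lying on the bench, 170 mm long.
- screwdriver: Bystander: screwdriver lying on the bench, 200 mm long.
- mug: Bystander: white mug, 80 mm across, 90 mm high; origin at its underside centre.
Not all that is in view belongs to the job. There is more than one size of the tube; the job needs the smallest.

How it is judged:
On the way, in this order (a step that is already met when the one before it is completed fails the run):
1. the flag is flipped fully down (value of joint flag below 0.08 rad), for 0.2 s.
2. one end of the tube is through the guide hole (value of joint flag below 0.08 rad and angle between the y axis of tube and the y axis of jig, either way round below 0.09 rad and x of tube in the frame of guide_hole between -0.007 and 0.007 m and z of tube in the frame of guide_hole between -0.009 and 0.007 m and y of tube in the frame of guide_hole above -0.081 m), for 0.1 s.
3. the tube is pushed home against the lowered flag (value of joint flag below 0.08 rad and angle between the y axis of tube and the y axis of jig, either way round below 0.09 rad and x of tube in the frame of guide_hole between -0.007 and 0.007 m and z of tube in the frame of guide_hole between -0.009 and 0.007 m and y of tube in the frame of stop_point between -0.093 and -0.086 m), for 0.2 s.
At the end, for the whole second after the job is handed in: The flag is down (within 0.08 rad) and the tube lies at rest through the guide hole, level and along the feed direction within 0.09 rad, its end within 3 mm of the flag; nothing is held (all of step 3 and linear speed of tube below 0.01 m/s and angular speed of tube below 0.1 rad/s); the robot touches nothing.
It fails at once if a bystander is moved more than 30 mm (distance of any of tape_measure, hub, pedal, oil_bottle, wrench, screwdriver, mug from where it was at the start of the episode above 0.03 m).
It also fails if it takes over 64 s, if anything falls off the work surface, if the arm or the gripper's body presses on something with over 40 N, if the wrist force passes 120 N, or if a joint passes its speed limit or range.

ROBOT

A 7-joint arm with a two-finger parallel gripper is mounted at the origin on the work surface. World frame = base frame: x ahead of the robot, y to its left, z up, the work surface at z = 0. Lengths are in m, angles in rad, forces in N, time in s.
With the tool pointing down it reaches from about 0.425 to 1.025 m from the base axis. Payload 9.4 kg.
Tool frame: the origin (TCP) lies midway between the tips of the shut fingers; the grasp point (between the pads) lies 19 mm behind it; z points along the fingers, y is the direction in which the jaws open and shut (so a half turn about z gives the same grasp; the last joint's range is limited). The gripper opens to 85 mm and grips with 20 to 120 N. Pads are 22 mm wide; open, the fingers measure 114 mm over their backs; the gripper's body (76 mm by 85 mm) begins 54 mm behind the grasp point. The pads swing forward as they close: fully open they stand 13 mm farther back than shut.
Start: joints at [-1.3, 0.599, -0.003, 1.599, 0.002, 0.943, -0.08], TCP at [0.247, 0.682, 0.197] pointing down, gripper open.
Joint ranges: [-2.57, 2.57], [-0.35, 1.97], [-1.29, 1.29], [0.11, 2.56], [-1.05, 4.19], [0.11, 1.86], [-2.63, 2.63]. Speed limits (rad/s): [2.22, 2.22, 3.01, 3.01, 3.14, 3.14, 3.14].

INTERFACE

Orientations are given as a unit quaternion [x, y, z, w].
In Python, from bench import bot, imaging gives the robot as it stands.
- The arm moves only by the tool carry_out, never from a script. Its argument "increments" is a list of rows, each a list of 3 entries, a list of its own where there are three numbers: the shift along the tool's x, y, z scaled (see below), then the turn, a rotation vector about the tool's x, y, z scaled (see below), then the opening in per cent of the stroke, from 0 (shut) to 100 (fully open). In form: [[[tx, ty, tz], [rx, ry, rz], hand], ...]. A call has 1 to 8 rows; each row shifts and turns the pose as measured when the row begins, along the tool's axes as they then stand; what a row does not reach is not made up. The controller multiplies each number of a shift by 0.06 m and each number of a turn by 0.08 rad. A row lasts 1/8 s, in which the tool goes at most 62.5 mm and 10.7 degrees, less where a joint would pass 70% of its speed; a pose out of reach is approached as far as the arm can. A call with a number of a shift or a turn outside -1 to 1 is refused whole. A call with a gripper value outside its range is refused whole. The fingers move at their own pace and stop on an object; "grip_force" is the grip in N (left out, the last holds). Time passes only in rows, so rows that do not move let the fingers close. It gives the time, the measured TCP pose, the force and the opening at its end, in the units of the state.
- bot.read_state(): the state, without advancing time (a new reading comes with each control period).
- imaging.read_camera(name): name is "scene" or "top"; returns a dict with "color" (420x560x3 uint8, red, green, blue), "fx", "fy", "cx", "cy" (pixels), "R" (3x3) and "t" (3): a world point X has camera coordinates R X + t. Camera axes: x right, y down, z forward; pixel columns grow to the right and rows downward; lengths in m; the calibration is good to about 2 mm. A picture is of the moment at which its call begins. There is no depth.
- bot.finish_job(): hands the job in, once; it reports no verdict.
The state is a dict: "clock": time; "q": joint angles; "dq": joint speeds; "joint_efforts": joint torques, N m; "position": TCP position; "tcp_rot": TCP orientation; "contact_force": force on the tool from outside, world axes, zero at the start; "moment": the same for the moment, N m; "width": opening from 0.0 (shut) to 1.0 (fully open).
Only numpy, scipy, OpenCV 4.12 (cv2) and the standard library are available. Lean on these libraries where they do the work, as an engineer would, in place of code of your own. Each camera call takes 0.05 s, during which the arm holds its last target.

## Working session

There is one attempt and no reset: what is moved stays moved. The work goes in short steps, Python scripts to look and compute and a tool call to move; the robot and the scene stay as the last step left them, time stands still between calls to the robot, and variables do not carry over. Pictures are saved under pics/ and viewed, and the job is handed in when it is done.

Besides the shell and the picture viewer there is one more tool, called after "Call:" as name(argument=value, ...), one argument or row to a line, values as JSON. carry_out: Moves the arm, as the interface text tells. Shifts and turns lie within -1 to 1; 1 stands for 0.06 m of shift or 0.08 rad of turn. Its arguments: {"type":"object","properties":{"increments":{"type":"array"},"grip_force":{"type":"number"}},"required":["increments"]}

```bash
ls; mkdir -p pics; python3 - <<'E'
from bench import bot, imaging
import cv2
print(bot.read_state())
for n in ("scene","top"):
    c=imaging.read_camera(n)
    cv2.imwrite(f"pics/{n}0.png",c["color"][:,:,::-1])
    print(n,c["fx"],c["fy"],c["cx"],c["cy"],c["R"],c["t"])
E
```

```text
pics
{'clock': 0.0, 'q': array([-1.29970031,  0.60014574, -0.00254503,  1.60016263,  0.00182291,
        0.94291246, -0.07979184]), 'dq': array([ 0.00126104, -0.0008224 , -0.00113673, -0.00095762,  0.00284449,
        0.0010569 , -0.0004067 ]), 'joint_efforts': array([ 3.61185621e-04, -7.76432920e+01,  1.56462539e+00, -2.58013916e+01,
        1.23234320e-02,  8.69509298e-03,  9.67668740e-06]), 'position': array([0.24693881, 0.68106305, 0.19609041]), 'tcp_rot': array([ 1.72982597e-01,  9.84924545e-01, -8.11061573e-04, -5.83614350e-05]), 'contact_force': array([ 0.30166685, -0.1831333 ,  0.55525918]), 'moment': array([-0.02042728,  0.0438678 ,  0.01284736]), 'width': 0.9998036579113604}
scene 467.02863053428644 467.02863053428644 283.4135074473077 214.95557961186677 [[-0.41990041  0.90746489 -0.01382482]
 [ 0.73300019  0.33011157 -0.59475799]
 [-0.53515826 -0.25987272 -0.80378592]] [ 0.16803515 -0.33043659  1.64646039]
top 399.29027943704443 399.29027943704443 280.99602070020774 207.3969162640192 [[-2.48555565e-02 -9.99683897e-01 -3.78241044e-03]
 [-9.88457635e-01  2.51416919e-02 -1.49396787e-01]
 [ 1.49444659e-01  2.54121922e-05 -9.88770091e-01]] [0.03362511 0.46310772 1.05567542]
```

View pics/scene0.png

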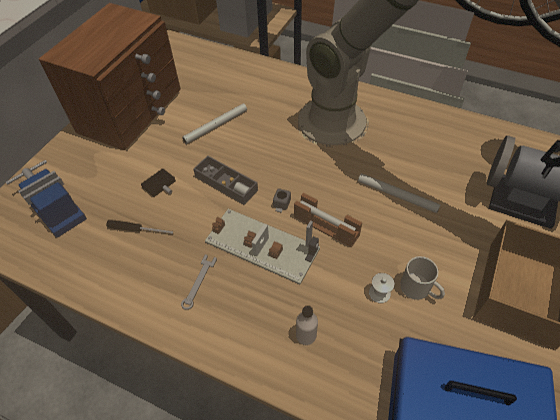

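View pics/top0.png

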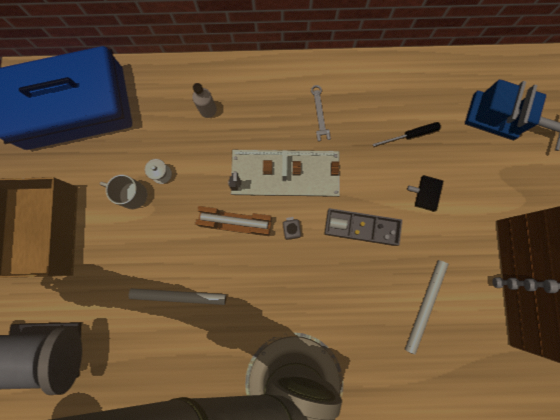

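```bash
cat > h.py <<'E'
from bench import bot, imaging
import cv2, numpy as np
def shot(n,name=None):
    c=imaging.read_camera(n)
    if name: cv2.imwrite(f"pics/{name}.png",c["color"][:,:,::-1])
    return c
def ray(c,u,v,z):
    d=np.array([(u-c["cx"])/c["fx"],(v-c["cy"])/c["fy"],1.]); R=np.array(c["R"]);t=np.array(c["t"])
    o=-R.T@t; d=R.T@d; return o+d*(z-o[2])/d[2]
def proj(c,X):
    p=np.array(c["R"])@np.asarray(X,float)+np.array(c["t"]); return np.array([c["fx"]*p[0]/p[2]+c["cx"],c["fy"]*p[1]/p[2]+c["cy"]])
def crop(c,u0,v0,u1,v1,s,name):
    im=cv2.resize(c["color"][v0:v1,u0:u1,::-1],None,fx=s,fy=s,interpolation=cv2.INTER_CUBIC); 
    cv2.imwrite(f"pics/{name}.png",im)
E
python3 - <<'E'
from h import *
c=shot("top"); crop(c,190,140,350,245,5,"topcrop")
d=shot("scene"); crop(d,195,175,375,285,4.4,"scenecrop")
E
```

```text
(no output)
```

View pics/topcrop.png

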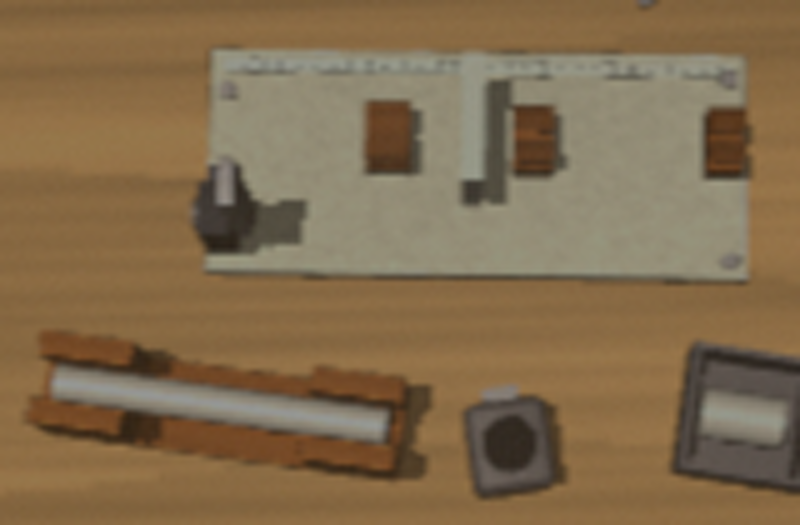

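View pics/scenecrop.png

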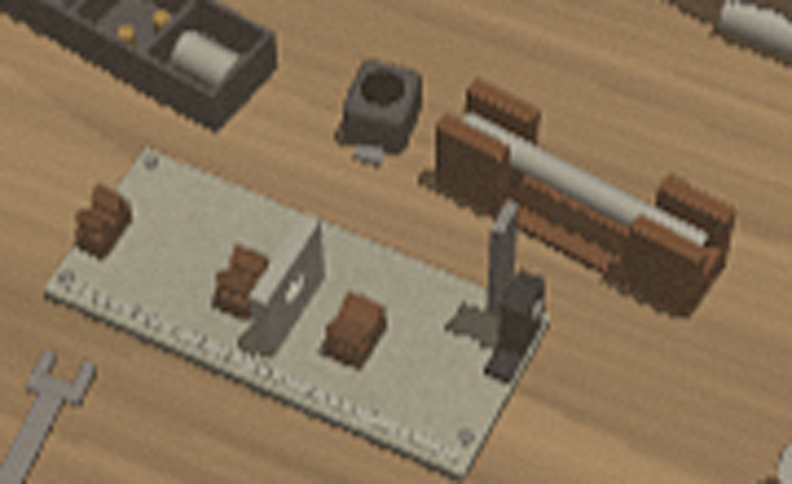

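```bash
python3 - <<'E'
from h import *
c=shot("top"); d=shot("scene")
z=.012
def T(x,y): return (190+x/5-0.4, 140+y/5-0.4)
def S(x,y): return (195+x/4.4-.4,175+y/4.4-.4)
P=[ray(c,*T(*p),.012)[:2] for p in [(211,49),(746,56),(748,281),(207,271)]]
print("top base corners",np.round(P,4).tolist())
Q=[ray(d,*S(*p),.012)[:2] for p in [(463,477),(45,293),(146,149),(549,322)]]
print("scene base corners",np.round(Q,4).tolist())
J=np.array([[.055,.150],[.055,-.155],[-.075,-.155],[-.075,.150]])
def fit(J,P):
    P=np.array(P);jm=J.mean(0);pm=P.mean(0);A=(J-jm);B=P-pm
    th=np.arctan2((A[:,0]*B[:,1]-A[:,1]*B[:,0]).sum(),(A*B).sum())
    R=np.array([[np.cos(th),-np.sin(th)],[np.sin(th),np.cos(th)]])
    t=pm-R@jm; return th,t,np.abs(J@R.T+t-P).max()
print(fit(J,P),fit(J,Q),fit(J,(np.array(P)+Q)/2))
# tube: ends
for cc,F,a,b in((c,T,(50,385),(390,425)),(d,S,(708,240),(462,122))):
    A=ray(cc,*F(*a),.045);B=ray(cc,*F(*b),.045); print("tube",A.round(4),B.round(4),np.linalg.norm(A-B),(A+B)/2)
# segmentation refined: tube mask
for cc,u0,v0,u1,v1,n in((c,190,195,280,245,'t'),(d,285,190,375,250,'s')):
    im=cc["color"][v0:v1,u0:u1].astype(int); hsv=cv2.cvtColor(cc["color"][v0:v1,u0:u1],cv2.COLOR_RGB2HSV)
    m=((hsv[...,1]<60)&(hsv[...,2]>90)).astype(np.uint8)
    k,l,s,ce=cv2.connectedComponentsWithStats(m); i=1+np.argmax(s[1:,4]); 
    ys,xs=np.nonzero(l==i); r=cv2.minAreaRect(np.c_[xs+u0,ys+v0].astype(np.float32)); bp=cv2.boxPoints(r)
    print(n,s[i],r)
    e=sorted([(bp[i]+bp[(i+1)%4])/2 for i in range(4)],key=lambda q:-np.hypot(*(q-np.array(r[0]))))[:2]
    A,B=[ray(cc,*q,.052) for q in e]; print(A,B,(A+B)/2,np.linalg.norm(A-B))
E
```

```text
top base corners [[0.6381, 0.1581], [0.6261, -0.1467], [0.4959, -0.1418], [0.5094, 0.1612]]
scene base corners [[0.6383, 0.1589], [0.6274, -0.1428], [0.4968, -0.1398], [0.513, 0.1644]]
(np.float64(-0.04023118324650484), array([0.57747209, 0.00981924]), np.float64(0.0015146892759738129)) (np.float64(-0.042869676074502316), array([0.5789779 , 0.01222947]), np.float64(0.0025687681987133226)) (np.float64(-0.0415475941772307), array([0.57822499, 0.01102439]), np.float64(0.0016940895993785565))
tube [0.4428 0.2421 0.045 ] [0.4164 0.0591 0.045 ] 0.18489448272476344 [0.42959139 0.15064134 0.045     ]
tube [0.4337 0.24   0.045 ] [0.4105 0.058  0.045 ] 0.18355314211428622 [0.42210234 0.14901377 0.045     ]
t [ 10  18  68  15 441] ((233.50540161132812, 220.46017456054688), (67.60176086425781, 6.669112205505371), 7.696051120758057)
[0.44359533 0.23961703 0.052     ] [0.4146764  0.06050959 0.052     ] [0.42913586 0.15006331 0.052     ] 0.18142706304948705
s [ 16  10  55  31 287] ((327.1112976074219, 216.71163940429688), (60.82762145996094, 6.519683361053467), 27.439727783203125)
[0.41615017 0.06202068 0.052     ] [0.44534192 0.23921941 0.052     ] [0.43074605 0.15062005 0.052     ] 0.1795871555442531
```

```bash
cat >> h.py <<'E'
from scipy.spatial.transform import Rotation as Ro
JT=-0.0415; JO=np.array([.5782,.0110])
def jig(x,y,z):
    c,s=np.cos(JT),np.sin(JT); return np.array([JO[0]+c*x-s*y,JO[1]+s*x+c*y,z])
def unjig(X):
    c,s=np.cos(JT),np.sin(JT); a,b=X[0]-JO[0],X[1]-JO[1]; return np.array([c*a+s*b,-s*a+c*b,X[2]])
def need(target,yaw):
    """yaw: world angle of tool y axis (mod pi); prints total move in tool units"""
    s=bot.read_state(); R=Ro.from_quat(s["tcp_rot"]); 
    yb=np.array([np.cos(yaw),np.sin(yaw),0]); 
    if yb@R.as_matrix()[:,1]<0: yb=-yb
    z=np.array([0,0,-1.]); Rt=Ro.from_matrix(np.c_[np.cross(yb,z),yb,z])
    p=R.inv().apply(np.asarray(target)-s["position"]); r=(R.inv()*Rt).as_rotvec()
    print("t",round(float(s["clock"]),2),"pos",s["position"].round(4),"jig",unjig(s["position"]).round(4),"F",s["contact_force"].round(1),"w",round(float(s["width"]),3))
    print("  shift units",(p/.06).round(2),"turn units",(r/.08).round(2),"q7",s["q"][6].round(2))
E
python3 - <<'E'
from h import *
for n in("top","scene"):
    c=shot(n); 
    u0,v0,u1,v1,s=(190,140,350,245,5) if n=="top" else (195,175,375,285,4.4)
    im=cv2.resize(c["color"][v0:v1,u0:u1,::-1],None,fx=s,fy=s,interpolation=cv2.INTER_CUBIC)
    def dot(X,col):
        u,v=proj(c,X); cv2.circle(im,(int((u-u0+.5)*s),int((v-v0+.5)*s)),3,col,-1)
    for x in(-.035,.035):
        for y in(-.006,.006): dot(jig(x,y,.077),(0,0,255))
    dot(jig(0,-.006,.052),(0,255,255));dot(jig(0,.006,.052),(0,255,0))
    for p in [(.055,.15,.012),(.055,-.155,.012),(-.075,.15,.012),(-.075,-.155,.012)]: dot(jig(*p),(255,0,0))
    for x in(-.018,.018):
        for y in(-.15,-.13): dot(jig(x,y,.048),(255,0,255))
        for y in(-.045,-.022): dot(jig(x,y,.047),(255,0,255))
    dot(jig(-.05,.124,.05),(0,0,255)); dot(jig(-.05,.124,.135),(0,255,255))
    for e in(-.09,.09): dot([.430-np.sin(-.163)*e,.150+np.cos(.163)*e,.045],(0,255,0))
    cv2.imwrite(f"pics/ov_{n}.png",im)
c=shot("top")
for n,p,z in(("tape",(292,227),.04),("bottle",(200,90),.15),("hub",(156,168),.08),("mug",(122,188),.09),("pedal",(429,193),.02)): print(n,ray(c,*p,z).round(3))
E
```

```text
tape [ 0.409 -0.006  0.04 ]
bottle [0.755 0.221 0.15 ]
hub [0.571 0.352 0.08 ]
mug [0.517 0.436 0.09 ]
pedal [ 0.496 -0.39   0.02 ]
```

View pics/ov_top.png

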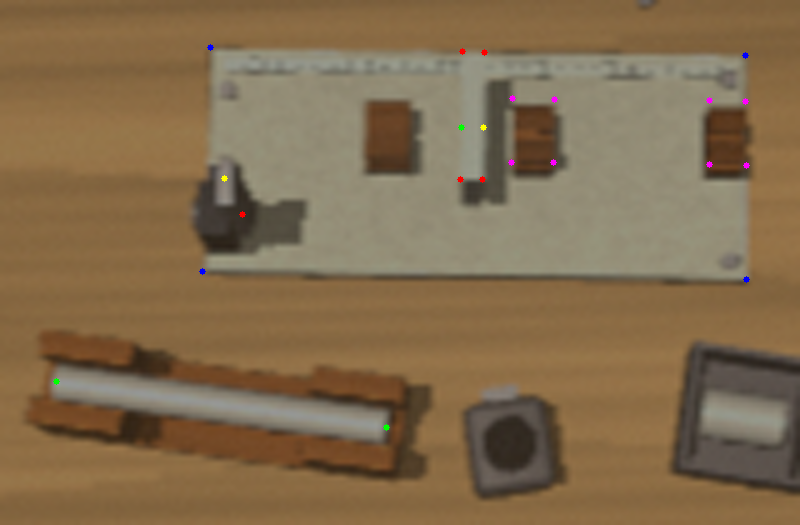

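View pics/ov_scene.png

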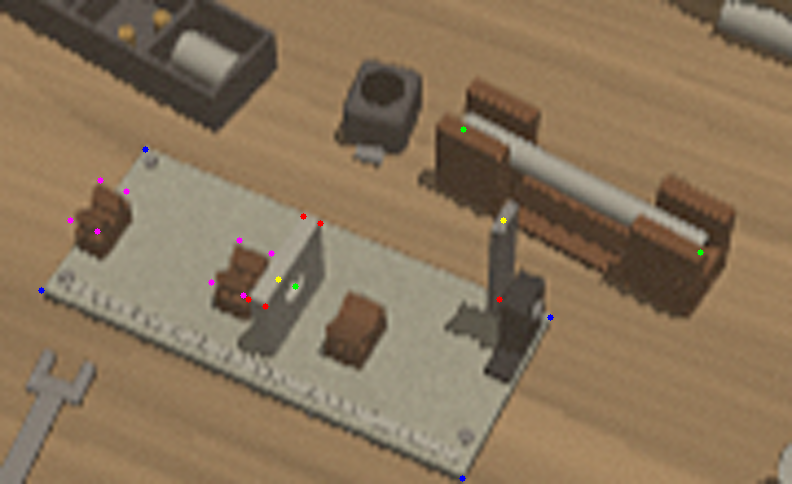

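```bash
python3 -c "
from h import *
print(jig(-.115,.118,.18)); need(jig(-.115,.118,.18),JT)"
```

```text
[0.46819461 0.13366953 0.18      ]
t 0.45 pos [0.2471 0.6815 0.1969] jig [-0.3586  0.6562  0.1969] F [ 0.5 -0.3 -0.1] w 1.001
  shift units [-6.58 -7.33  0.28] turn units [-0.    0.   15.81] q7 -0.08
```

```bash
cat >> h.py <<'E'
def plan(target,yaw,n):
    s=bot.read_state(); R=Ro.from_quat(s["tcp_rot"]); p=s["position"].copy()
    yb=np.array([np.cos(yaw),np.sin(yaw),0]); 
    if yb@R.as_matrix()[:,1]<0: yb=-yb
    z=np.array([0,0,-1.]); Rt=Ro.from_matrix(np.c_[np.cross(yb,z),yb,z])
    r=(R.inv()*Rt).as_rotvec(); d=(np.asarray(target)-p)/n
    for i in range(n):
        Ri=R*Ro.from_rotvec(r*i/n); print((Ri.inv().apply(d)/.06).round(2).tolist(),(r/n/.08).round(2).tolist())
E
python3 -c "
from h import *
plan(jig(-.115,.118,.18),JT,16)"
```

```text
[-0.41, -0.46, 0.02] [-0.0, 0.0, 0.99]
[-0.45, -0.42, 0.02] [-0.0, 0.0, 0.99]
[-0.48, -0.39, 0.02] [-0.0, 0.0, 0.99]
[-0.51, -0.35, 0.02] [-0.0, 0.0, 0.99]
[-0.53, -0.31, 0.02] [-0.0, 0.0, 0.99]
[-0.56, -0.26, 0.02] [-0.0, 0.0, 0.99]
[-0.57, -0.22, 0.02] [-0.0, 0.0, 0.99]
[-0.59, -0.17, 0.02] [-0.0, 0.0, 0.99]
[-0.6, -0.13, 0.02] [-0.0, 0.0, 0.99]
[-0.61, -0.08, 0.02] [-0.0, 0.0, 0.99]
[-0.61, -0.03, 0.02] [-0.0, 0.0, 0.99]
[-0.62, 0.02, 0.02] [-0.0, 0.0, 0.99]
[-0.61, 0.07, 0.02] [-0.0, 0.0, 0.99]
[-0.6, 0.11, 0.02] [-0.0, 0.0, 0.99]
[-0.59, 0.16, 0.02] [-0.0, 0.0, 0.99]
[-0.58, 0.21, 0.02] [-0.0, 0.0, 0.99]
```

Call:
carry_out(
  increments=[
    [[-0.41,-0.46,0.02],[0,0,0.99],0],
    [[-0.45,-0.42,0.02],[0,0,0.99],0],
    [[-0.48,-0.39,0.02],[0,0,0.99],0],
    [[-0.51,-0.35,0.02],[0,0,0.99],0],
    [[-0.53,-0.31,0.02],[0,0,0.99],0],
    [[-0.56,-0.26,0.02],[0,0,0.99],0],
    [[-0.57,-0.22,0.02],[0,0,0.99],0],
    [[-0.59,-0.17,0.02],[0,0,0.99],0],
  ],
  grip_force=30,
)

```text
clock: 1.45
position: [0.3574, 0.402, 0.187]
tcp_rot: [0.478, 0.878, 0.002, -0.001]
contact_force: [-0.5, -0.9, 0.0]
width: -0.001
```

```bash
python3 -c "
from h import *
need(jig(-.115,.118,.18),JT)
plan(jig(-.115,.118,.18),JT,9)"
```

```text
t 1.45 pos [0.3574 0.402  0.187 ] jig [-0.2368  0.3815  0.187 ] F [-0.5 -0.9  0. ] w -0.001
  shift units [-4.76 -0.88  0.1 ] turn units [ 0.02 -0.05  7.69] q7 -0.26
[-0.53, -0.1, 0.01] [0.0, -0.01, 0.85]
[-0.53, -0.06, 0.01] [0.0, -0.01, 0.85]
[-0.54, -0.02, 0.01] [0.0, -0.01, 0.85]
[-0.54, 0.01, 0.01] [0.0, -0.01, 0.85]
[-0.54, 0.05, 0.01] [0.0, -0.01, 0.85]
[-0.53, 0.09, 0.01] [0.0, -0.01, 0.85]
[-0.52, 0.12, 0.01] [0.0, -0.01, 0.85]
[-0.51, 0.16, 0.01] [0.0, -0.01, 0.85]
[-0.5, 0.19, 0.01] [0.0, -0.01, 0.85]
```

Tracking is close to exact.

Call:
carry_out(
  increments=[
    [[-0.57,-0.1,0.0],[0,0,0.95],0],
    [[-0.58,-0.06,0.0],[0,0,0.95],0],
    [[-0.6,-0.02,0.0],[0,0,0.95],0],
    [[-0.6,0.01,0.0],[0,0,0.95],0],
    [[-0.6,0.06,0.0],[0,0,0.95],0],
    [[-0.6,0.12,0.0],[0,0,0.95],0],
    [[-0.59,0.16,0.0],[0,0,0.95],0],
    [[-0.58,0.2,0.0],[0,0,0.95],0],
  ],
)

```text
clock: 2.45
position: [0.4666, 0.1258, 0.1878]
tcp_rot: [0.726, 0.688, 0.004, -0.001]
contact_force: [0.2, 0.6, 0.5]
width: -0.004
```

```bash
python3 -c "
from h import *
need(jig(-.115,.118,.11),JT)
c=shot('top');crop(c,190,100,350,245,5,'f1');c=shot('scene');crop(c,235,135,375,260,5,'f2')"
```

```text
t 2.45 pos [0.4666 0.1258 0.1878] jig [-0.1163  0.1101  0.1878] F [0.2 0.6 0.5] w -0.004
  shift units [0.12 0.01 1.3 ] turn units [ 0.05 -0.1  -0.16] q7 -0.19
```

View pics/f2.png

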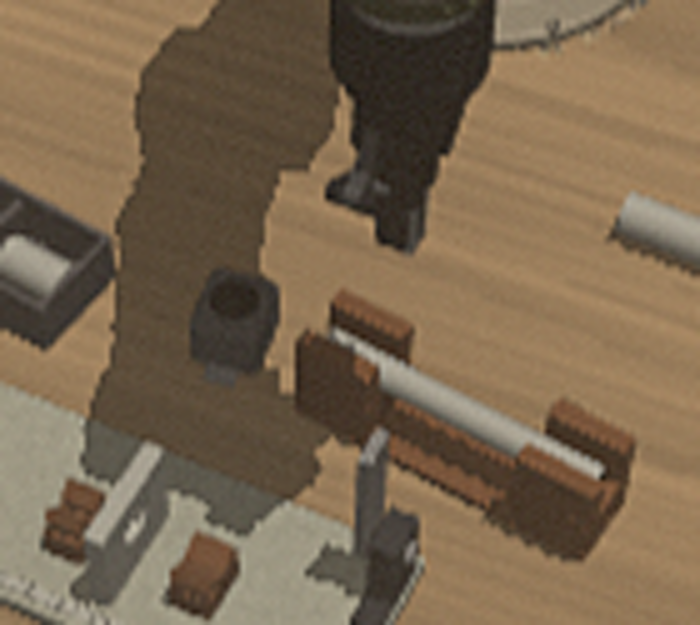

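```bash
python3 -c "
from h import *
c=shot('scene');s=bot.read_state();u=proj(c,s['position']);print((u-[235,135])*5,s['width'])
c=shot('top');u=proj(c,s['position']);print((u-[190,100])*5)"
```

```text
[402.23234211 286.67275988] 0.0031661236992792468
[234.13424111 488.03349079]
```

View pics/f1.png

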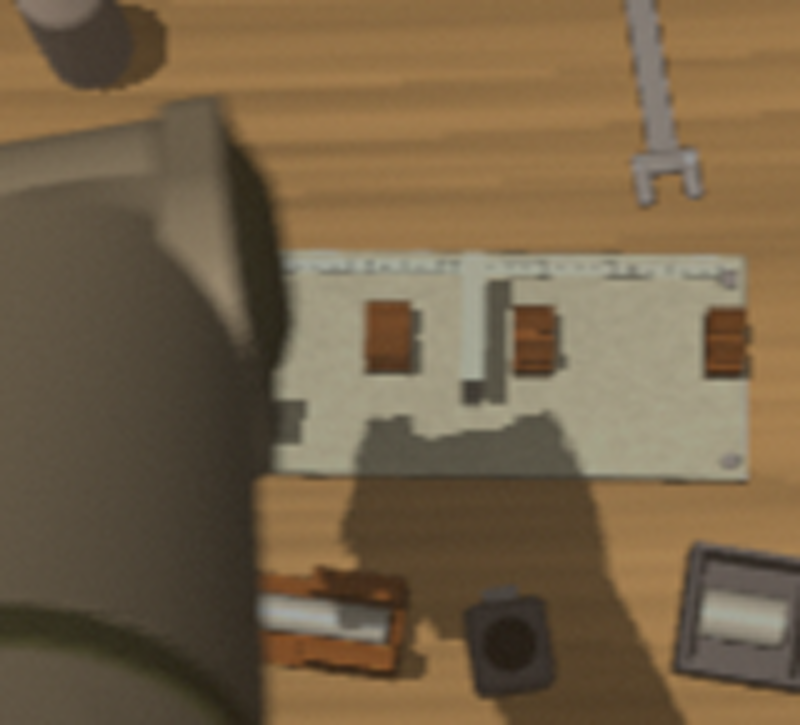

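```bash
python3 -c "
from h import *
c=shot('scene');im=c['color'][120:215,290:350,::-1]
im=cv2.resize(im,None,fx=6.3,fy=6.3,interpolation=cv2.INTER_CUBIC);im=cv2.convertScaleAbs(im,alpha=2.2,beta=10)
s=bot.read_state();R=Ro.from_quat(s['tcp_rot']).as_matrix()
for dx,dy,dz,col in((0,0,0,(0,0,255)),(.011,0,0,(0,255,0)),(-.011,0,0,(0,255,0)),(0,.015,0,(255,0,0)),(0,0,-.019,(0,255,255)),(0,0,-.073,(255,0,255))):
    u=(proj(c,s['position']+R@[dx,dy,dz])-[290,120]+.5)*6.3; cv2.circle(im,tuple(int(a) for a in u),3,col,-1)
cv2.imwrite('pics/g1.png',im)"
```

```text
(no output)
```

View pics/g1.png

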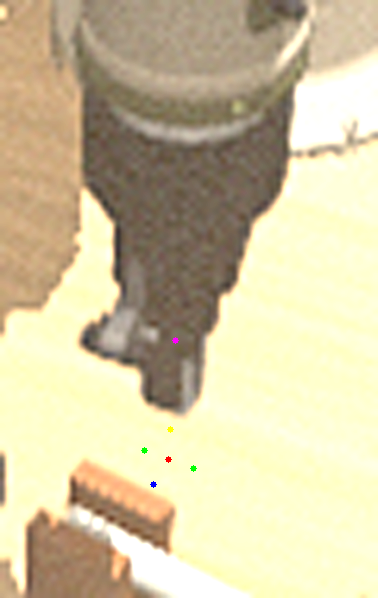

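Call:
carry_out(
  increments=[
    [[0,0,0],[0,0,0],100],
    [[0,0,0],[0,0,0],100],
    [[0,0,0],[0,0,0],100],
    [[0,0,0],[0,0,0],100],
    [[0,0,0],[0,0,0],100],
    [[0,0,0],[0,0,0],100],
  ],
)

```text
clock: 3.45
position: [0.465, 0.1305, 0.1875]
tcp_rot: [0.723, 0.691, 0.004, -0.002]
contact_force: [0.0, -0.1, 0.3]
width: 0.998
```

```bash
python3 -c "
from h import *
c=shot('scene');im=c['color'][120:215,290:350,::-1]
im=cv2.resize(im,None,fx=6.3,fy=6.3,interpolation=cv2.INTER_CUBIC);im=cv2.convertScaleAbs(im,alpha=2.2,beta=10)
s=bot.read_state();R=Ro.from_quat(s['tcp_rot']).as_matrix();print(s['width'],s['position'])
for dx,dy,dz,col in((0,0,0,(0,0,255)),(.011,0,0,(0,255,0)),(-.011,0,0,(0,255,0)),(0,.042,-.013,(255,0,0)),(0,-.042,-.013,(255,0,0)),(0,0,-.019,(0,255,255)),(0,0,-.073,(255,0,255))):
    u=(proj(c,s['position']+R@[dx,dy,dz])-[290,120]+.5)*6.3; cv2.circle(im,tuple(int(a) for a in u),3,col,-1)
cv2.imwrite('pics/g2.png',im)"
```

```text
1.001904348239104 [0.46499109 0.13056149 0.18750725]
```

View pics/g2.png

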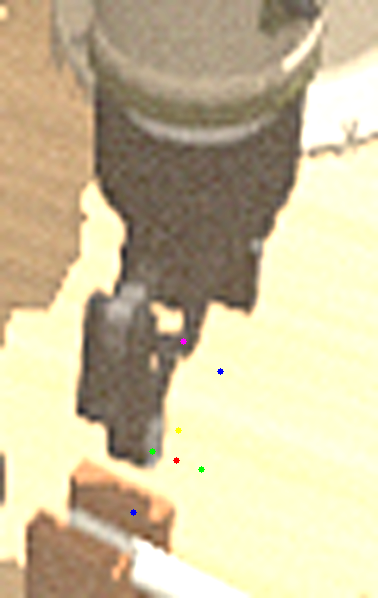

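```bash
python3 -c "
from h import *
for n in('scene','top'):
  c=shot(n); print(n,proj(c,[0,0,0]),proj(c,[0,0,.1]), -np.array(c['R']).T@np.array(c['t']))
  print([proj(c,[.11*np.cos(a),.11*np.sin(a),0]).round(0).tolist() for a in np.arange(0,6.3,1.57)])
c=shot('top');crop(c,200,300,400,420,4,'b1')
c=shot('scene');crop(c,260,0,400,150,4,'b2')"
```

```text
scene [331.0777121  121.22520536] [333.11178403  98.67796893] [1.19388499 0.38446509 1.12919493]
[[319.0, 141.0], [361.0, 130.0], [342.0, 102.0], [302.0, 113.0], [319.0, 141.0]]
top [293.71411605 382.55910038] [294.87057622 394.42601427] [0.30083308 0.02194435 1.11313427]
[[293.0, 339.0], [252.0, 384.0], [295.0, 427.0], [335.0, 382.0], [293.0, 339.0]]
```

View pics/b1.png

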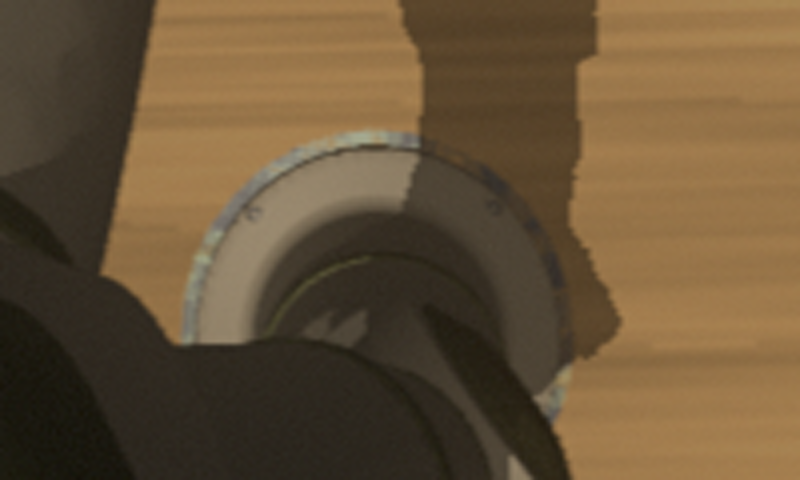

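View pics/b2.png

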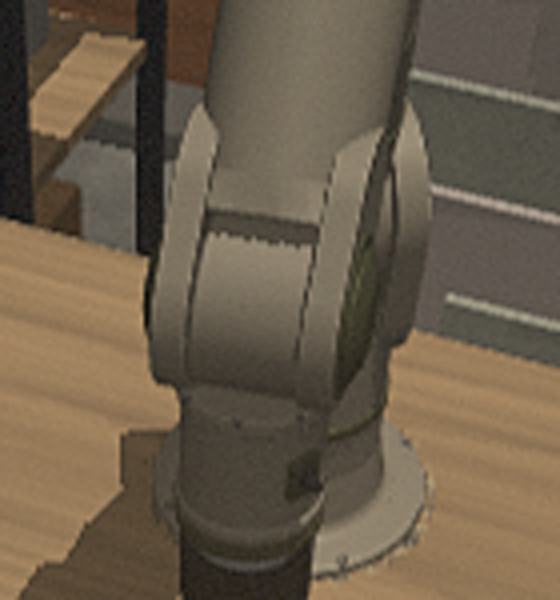

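```bash
python3 -c "
from h import *
need(jig(-.105,.117,.09),JT)"
```

```text
t 3.7 pos [0.465  0.1305 0.1875] jig [-0.118   0.1147  0.1875] F [ 0.6 -1.1  0.4] w 0.998
  shift units [0.02 0.21 1.63] turn units [ 0.04 -0.11 -0.04] q7 -0.19
```

Call:
carry_out(
  increments=[
    [[0.02,0.07,0],[0.04,-0.11,-0.04],0],
    [[0,0,0],[0,0,0],0],
    [[0,0,0],[0,0,0],0],
    [[0,0,0],[0,0,0],0],
    [[0,0.03,0.5],[0,0,0],0],
    [[0,0.04,0.5],[0,0,0],0],
    [[0,0.04,0.5],[0,0,0],0],
    [[0,0,0.13],[0,0,0],0],
  ],
)

```text
clock: 4.7
position: [0.4777, 0.132, 0.0884]
tcp_rot: [0.721, 0.693, 0.001, 0.001]
contact_force: [0.4, 0.3, 0.4]
width: -0.001
```

```bash
python3 -c "
from h import *
need(jig(-.06,.118,.09),JT)
c=shot('scene');im=c['color'][145:265,270:390,::-1]
im=cv2.resize(im,None,fx=5,fy=5,interpolation=cv2.INTER_CUBIC);im=cv2.convertScaleAbs(im,alpha=1.8,beta=10)
s=bot.read_state()
u=(proj(c,s['position'])-[270,145]+.5)*5; cv2.circle(im,tuple(int(a) for a in u),3,(0,0,255),-1)
cv2.imwrite('pics/g3.png',im)"
```

```text
t 4.7 pos [0.4777 0.132  0.0884] jig [-0.1054  0.1167  0.0884] F [0.4 0.3 0.4] w -0.001
  shift units [ 0.02  0.76 -0.03] turn units [ 0.04 -0.01  0.01] q7 -0.09
```

View pics/g3.png

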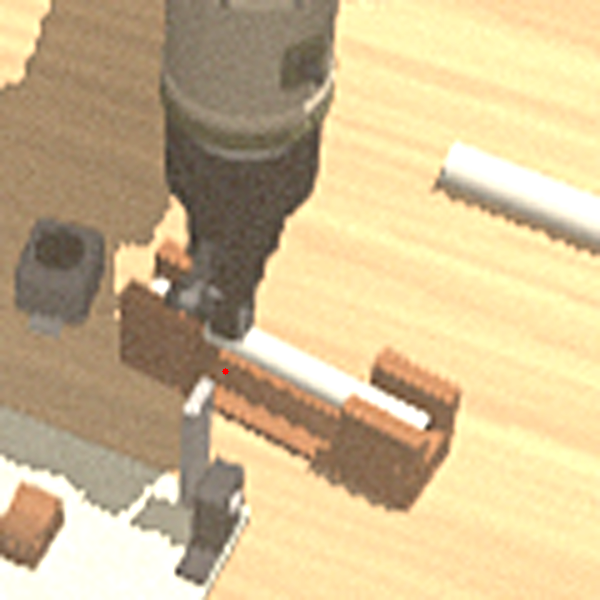

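Call:
carry_out(
  increments=[
    [[0,0.4,0],[0,0,0],0],
    [[0,0.4,0],[0,0,0],0],
    [[0,0.3,0],[0,0,0],0],
  ],
)

```text
clock: 5.12
position: [0.5436, 0.1294, 0.091]
tcp_rot: [0.721, 0.693, 0.001, 0.0]
contact_force: [-1.1, 0.8, -0.3]
width: 0.002
```

```bash
python3 -c "
from h import *
need(jig(-.0,.118,.09),JT)
c=shot('scene');im=c['color'][145:265,270:390,::-1]
im=cv2.resize(im,None,fx=5,fy=5,interpolation=cv2.INTER_CUBIC);im=cv2.convertScaleAbs(im,alpha=1.8,beta=10)
s=bot.read_state()
u=(proj(c,s['position'])-[270,145]+.5)*5; cv2.circle(im,tuple(int(a) for a in u),3,(0,0,255),-1)
cv2.imwrite('pics/g4.png',im)"
```

```text
t 5.12 pos [0.5436 0.1294 0.091 ] jig [-0.0394  0.1169  0.091 ] F [-1.1  0.8 -0.3] w 0.002
  shift units [0.02 0.66 0.02] turn units [ 0.02 -0.02  0.02] q7 -0.07
```

View pics/g4.png

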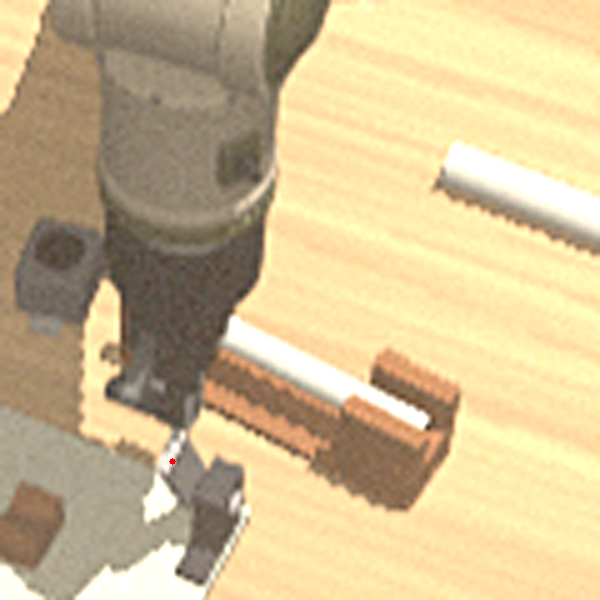

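Call:
carry_out(
  increments=[
    [[0,0.35,0.0],[0,0,0],0],
    [[0,0.35,0.2],[0,0,0],0],
    [[0,0.2,0.15],[0,0,0],0],
  ],
)

```text
clock: 5.55
position: [0.6009, 0.1278, 0.0736]
tcp_rot: [0.721, 0.693, 0.003, 0.001]
contact_force: [-0.9, 0.2, -0.0]
width: 0.001
```

```bash
python3 -c "
from h import *
need(jig(0.01,.118,.07),JT)
c=shot('scene');im=c['color'][145:265,270:390,::-1]
im=cv2.resize(im,None,fx=5,fy=5,interpolation=cv2.INTER_CUBIC);im=cv2.convertScaleAbs(im,alpha=1.8,beta=10)
s=bot.read_state()
u=(proj(c,s['position'])-[270,145]+.5)*5; cv2.circle(im,tuple(int(a) for a in u),3,(0,0,255),-1)
cv2.imwrite('pics/g5.png',im)"
```

```text
t 5.55 pos [0.6009 0.1278 0.0736] jig [0.0178 0.1176 0.0736] F [-0.9  0.2 -0. ] w 0.001
  shift units [ 0.01 -0.13  0.06] turn units [ 0.08 -0.04  0.02] q7 -0.04
```

View pics/g5.png

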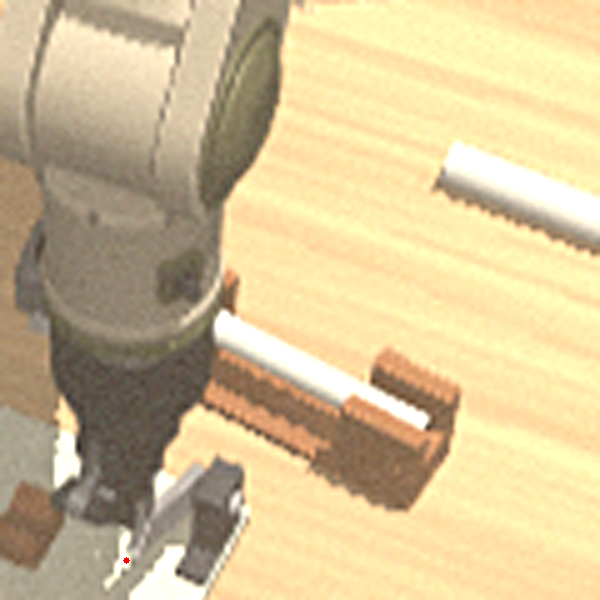

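Call:
carry_out(
  increments=[
    [[0,-0.05,0.15],[0,0,0],0],
    [[0,0,0.1],[0,0,0],0],
  ],
)

```text
clock: 5.85
position: [0.6056, 0.1277, 0.0602]
tcp_rot: [0.722, 0.692, 0.009, 0.006]
contact_force: [8.2, -0.7, 6.1]
width: -0.006
```

```bash
python3 -c "
from h import *
need(jig(0.01,.118,.06),JT)"
```

```text
t 5.85 pos [0.6056 0.1277 0.0602] jig [0.0225 0.1177 0.0602] F [ 8.2 -0.7  6.1] w -0.006
  shift units [ 0.   -0.21 -0.  ] turn units [ 0.26 -0.05  0.  ] q7 -0.03
```

Call:
carry_out(
  increments=[
    [[0,-0.15,0.1],[0.2,0,0],0],
    [[0,0,0.1],[0,0,0],0],
  ],
)

```text
clock: 6.1
position: [0.6103, 0.1276, 0.0531]
tcp_rot: [0.722, 0.691, 0.014, 0.009]
contact_force: [2.8, -0.7, 2.6]
width: -0.006
```

```bash
python3 -c "
from h import *
need(jig(0.01,.118,.06),JT)"
```

```text
t 6.1 pos [0.6103 0.1276 0.0531] jig [0.0272 0.1179 0.0531] F [ 2.8 -0.7  2.6] w -0.006
  shift units [ 0.   -0.28 -0.12] turn units [ 0.41 -0.09 -0.04] q7 -0.03
```

```bash
python3 -c "
from h import *
for n,b,k in(('scene',(245,175,365,295),5),('top',(190,130,310,230),5)):
  c=shot(n);im=c['color'][b[1]:b[3],b[0]:b[2],::-1]
  im=cv2.resize(im,None,fx=k,fy=k,interpolation=cv2.INTER_CUBIC);im=cv2.convertScaleAbs(im,alpha=1.8,beta=10)
  s=bot.read_state()
  u=(proj(c,s['position'])-[b[0],b[1]]+.5)*k; cv2.circle(im,tuple(int(a) for a in u),3,(0,0,255),-1)
  cv2.imwrite('pics/g6%s.png'%n,im)"
```

```text
(no output)
```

View pics/g6scene.png

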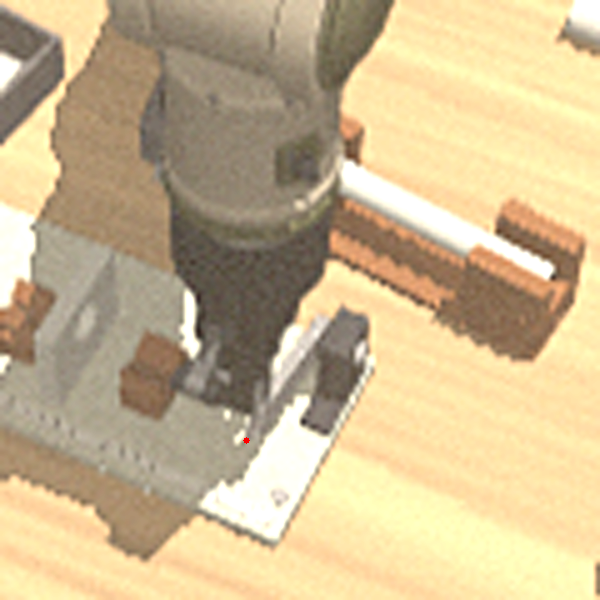

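Call:
carry_out(
  increments=[
    [[0,0,-0.5],[0.4,-0.1,0],0],
    [[0,-0.35,-0.2],[0,0,0],0],
    [[0,0,0],[0,0,0],0],
  ],
)

```text
clock: 6.58
position: [0.5789, 0.1286, 0.0934]
tcp_rot: [0.722, 0.692, -0.006, -0.005]
contact_force: [0.6, -0.7, 0.1]
width: -0.002
```

```bash
python3 -c "
from h import *
need(jig(0.01,.118,.07),JT)
for n,b,k in(('scene',(245,175,365,295),5),):
  c=shot(n);im=c['color'][b[1]:b[3],b[0]:b[2],::-1]
  im=cv2.resize(im,None,fx=k,fy=k,interpolation=cv2.INTER_CUBIC);im=cv2.convertScaleAbs(im,alpha=1.8,beta=10)
  for p,col in (((.035,.124,.062),(0,0,255)),((.035,.124,.038),(0,255,0)),((-.05,.124,.05),(255,0,0))):
    u=(proj(c,jig(*p))-[b[0],b[1]]+.5)*k; cv2.circle(im,tuple(int(a) for a in u),3,col,-1)
  cv2.imwrite('pics/g7%s.png'%n,im)"
```

```text
t 6.58 pos [0.5789 0.1286 0.0934] jig [-0.0042  0.1175  0.0934] F [ 0.6 -0.7  0.1] w -0.002
  shift units [0.01 0.24 0.39] turn units [-0.19  0.04 -0.02] q7 -0.06
```

View pics/g7scene.png

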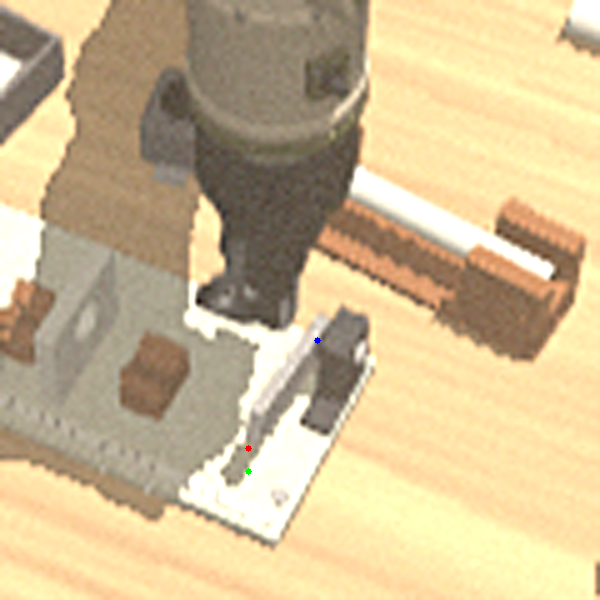

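Call:
carry_out(
  increments=[
    [[0,0.12,0.3],[-0.2,0,0],0],
    [[0,0,0.25],[0,0,0],0],
    [[0,0,0.15],[0,0,0],0],
  ],
)

```text
clock: 7.0
position: [0.5871, 0.1286, 0.0489]
tcp_rot: [0.722, 0.692, -0.001, 0.001]
contact_force: [0.1, 0.0, -1.0]
width: -0.001
```

```bash
python3 -c "
from h import *
need(jig(0.01,.118,.05),JT)"
```

```text
t 7.0 pos [0.5871 0.1286 0.0489] jig [0.004  0.1178 0.0489] F [ 0.1  0.  -1. ] w -0.001
  shift units [ 0.    0.1  -0.02] turn units [ 0.01  0.04 -0.01] q7 -0.04
```

Call:
carry_out(
  increments=[
    [[0,0,0.1],[0,0,0],0],
    [[0,0,0.1],[0,0,0],0],
  ],
)

```text
clock: 7.25
position: [0.5873, 0.1283, 0.0357]
tcp_rot: [0.722, 0.692, -0.001, 0.001]
contact_force: [1.0, 0.1, 1.4]
width: -0.002
```

```bash
python3 -c "
from h import *
need(jig(0.01,.118,.03),JT)"
```

```text
t 7.25 pos [0.5873 0.1283 0.0357] jig [0.0042 0.1176 0.0357] F [1.  0.1 1.4] w -0.002
  shift units [0.01 0.1  0.09] turn units [ 0.01  0.04 -0.01] q7 -0.03
```

Call:
carry_out(
  increments=[
    [[0,0,0.1],[0,0,0],0],
    [[0,0,0.05],[0,0,0],0],
  ],
)

```text
clock: 7.5
position: [0.5878, 0.1283, 0.0271]
tcp_rot: [0.722, 0.692, -0.0, 0.001]
contact_force: [-6.5, -0.7, 33.9]
width: 0.002
```

```bash
python3 -c "
from h import *
need(jig(0.01,.118,.03),JT)
for n,b,k in(('scene',(245,175,365,295),5),):
  c=shot(n);im=c['color'][b[1]:b[3],b[0]:b[2],::-1]
  im=cv2.resize(im,None,fx=k,fy=k,interpolation=cv2.INTER_CUBIC);im=cv2.convertScaleAbs(im,alpha=1.8,beta=10)
  for p,col in (((.035,.124,.062),(0,0,255)),((.035,.124,.038),(0,255,0)),((-.05,.124,.05),(255,0,0))):
    u=(proj(c,jig(*p))-[b[0],b[1]]+.5)*k; cv2.circle(im,tuple(int(a) for a in u),3,col,-1)
  cv2.imwrite('pics/g8%s.png'%n,im)"
```

```text
t 7.5 pos [0.5878 0.1283 0.0271] jig [0.0048 0.1176 0.0271] F [-6.5 -0.7 33.9] w 0.002
  shift units [ 0.01  0.09 -0.05] turn units [ 0.02  0.03 -0.02] q7 -0.03
```

View pics/g8scene.png

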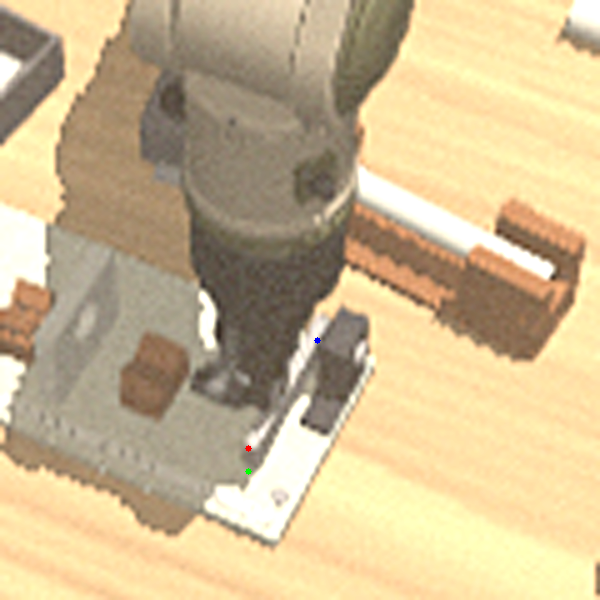

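Call:
carry_out(
  increments=[
    [[0,0,-0.5],[0,0,0],0],
    [[0,0,-0.5],[0,0,0],0],
    [[0,0,-0.5],[0,0,0],0],
  ],
)

```text
clock: 7.92
position: [0.5856, 0.1281, 0.1178]
tcp_rot: [0.722, 0.692, -0.003, -0.0]
contact_force: [0.8, 0.5, -0.1]
width: 0.002
```

```bash
python3 -c "
from h import *
need([.4251,.1204,.09],-.163)
plan([.4251,.1204,.09],-.163,5)"
```

```text
t 7.92 pos [0.5856 0.1281 0.1178] jig [0.0026 0.1173 0.1178] F [ 0.8  0.5 -0.1] w 0.002
  shift units [-0.24 -2.67  0.47] turn units [-0.04  0.05  1.5 ] q7 -0.07
[-0.05, -0.53, 0.09] [-0.01, 0.01, 0.3]
[-0.06, -0.53, 0.09] [-0.01, 0.01, 0.3]
[-0.07, -0.53, 0.09] [-0.01, 0.01, 0.3]
[-0.09, -0.53, 0.09] [-0.01, 0.01, 0.3]
[-0.1, -0.53, 0.09] [-0.01, 0.01, 0.3]
```

Call:
carry_out(
  increments=[
    [[-0.05,-0.53,0],[0,0,0.3],0],
    [[-0.06,-0.53,0],[0,0,0.3],0],
    [[-0.07,-0.53,0],[0,0,0.3],100],
    [[-0.09,-0.53,0.1],[0,0,0.3],100],
    [[-0.1,-0.53,0.2],[0,0,0.3],100],
    [[0,0,0.1],[0,0,0],100],
    [[0,0,0],[0,0,0],100],
    [[0,0,0],[0,0,0],100],
  ],
)

```text
clock: 8.93
position: [0.4228, 0.1211, 0.0967]
tcp_rot: [0.763, 0.646, 0.001, 0.001]
contact_force: [0.6, 0.3, -0.2]
width: 1.004
```

```bash
python3 -c "
from h import *
need([.4251,.1204,-.007],-.163)
s=bot.read_state();R=Ro.from_quat(s['tcp_rot']).as_matrix()
for n,b,k in(('scene',(260,130,380,290),4),('top',(180,130,300,250),5)):
  c=shot(n);im=c['color'][b[1]:b[3],b[0]:b[2],::-1]
  im=cv2.resize(im,None,fx=k,fy=k,interpolation=cv2.INTER_CUBIC);im=cv2.convertScaleAbs(im,alpha=1.8,beta=10)
  for p,col in (((.035,.124,.062),(0,0,255)),((.035,.124,.038),(0,255,0)),((-.05,.124,.05),(255,0,0))):
    u=(proj(c,jig(*p))-[b[0],b[1]]+.5)*k; cv2.circle(im,tuple(int(a) for a in u),2,col,-1)
  for dy in(-.042,.042):
    u=(proj(c,s['position']+R@[0,dy,-.033-.013])-[b[0],b[1]]+.5)*k; cv2.circle(im,tuple(int(a) for a in u),2,(255,0,255),-1)
  cv2.imwrite('pics/k1%s.png'%n,im)"
```

```text
t 8.93 pos [0.4228 0.1211 0.0967] jig [-0.1598  0.1035  0.0967] F [ 0.6  0.3 -0.2] w 1.004
  shift units [-0.01  0.04  1.73] turn units [ 0.03 -0.   -0.04] q7 -0.19
```

View pics/k1scene.png

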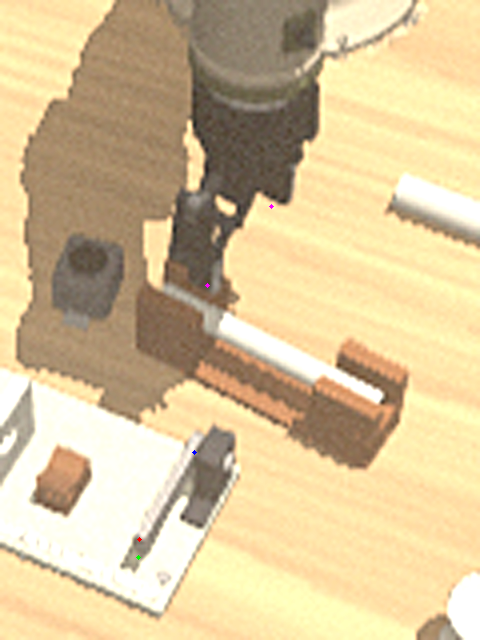

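View pics/k1top.png

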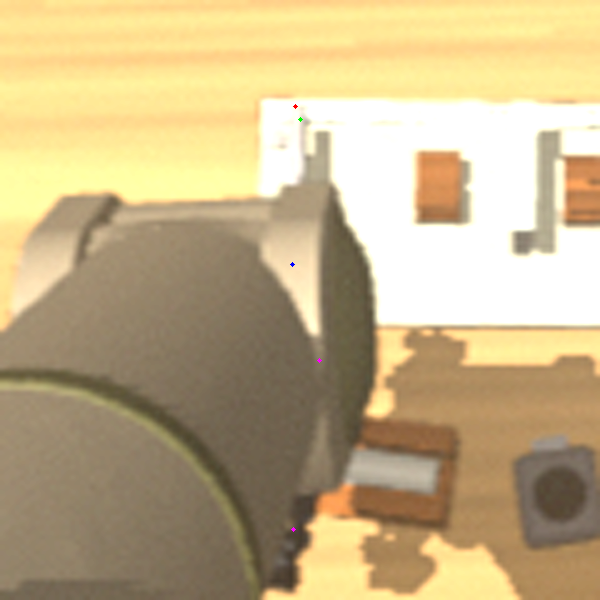

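Tube candidates in the first top picture:
- Tube in the wooden holder at (233,220). Its measured length is 0.181 m.
- Offcut in the tray at (340,222).
- Larger loose tubes at (177,297) and (427,306).

The one in the holder fits: it is 180 mm long, the thin size, and lies in the holder. The enlarged crops confirm it. The flag is now level, with its tip at its expected pixels. The touch on the flag also showed that the true fingertip sits about 33 mm above the reported TCP.

Call:
carry_out(
  increments=[
    [[0,0.04,0.5],[0,0,0],100],
    [[0,0,0.5],[0,0,0],100],
    [[0,0,0.3],[0,0,0],100],
  ],
)

```text
clock: 9.4
position: [0.4294, 0.122, 0.0182]
tcp_rot: [0.763, 0.646, 0.004, 0.002]
contact_force: [0.1, -0.1, -0.4]
width: 1.002
```

```bash
cat >> h.py <<'E'
def view(name,b,k,D=.033,pts=(),n='scene'):
  s=bot.read_state();R=Ro.from_quat(s['tcp_rot']).as_matrix()
  c=shot(n);im=c['color'][b[1]:b[3],b[0]:b[2],::-1]
  im=cv2.resize(im,None,fx=k,fy=k,interpolation=cv2.INTER_CUBIC);im=cv2.convertScaleAbs(im,alpha=1.8,beta=10)
  for p in [(s['position']+R@[0,0,-D],(0,0,255))]+[(q,(255,0,255)) for q in pts]:
    u=(proj(c,p[0])-[b[0],b[1]]+.5)*k; cv2.circle(im,tuple(int(a) for a in u),2,p[1],-1)
  cv2.imwrite(f'pics/{name}.png',im)
E
python3 -c "
from h import *
need([.4251,.1204,-.007],-.163)
view('k2',(270,150,370,250),6)"
```

```text
t 9.4 pos [0.4294 0.122  0.0182] jig [-0.1533  0.1048  0.0182] F [ 0.1 -0.1 -0.4] w 1.002
  shift units [-0.04 -0.07  0.42] turn units [ 0.11 -0.05 -0.04] q7 -0.11
```

View pics/k2.png

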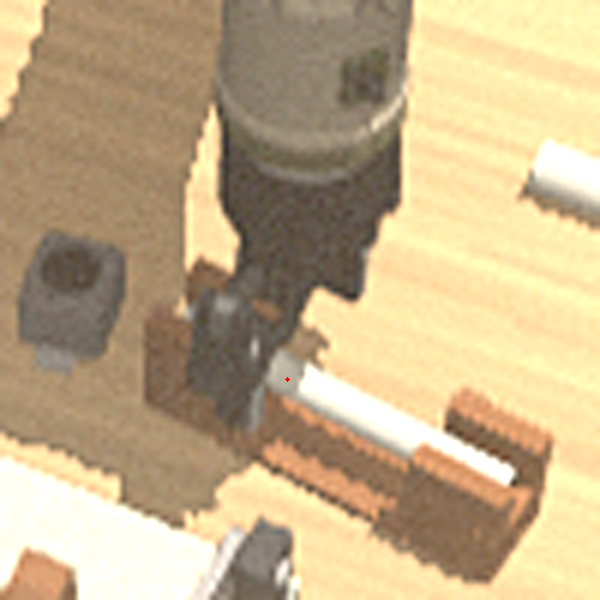

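Call:
carry_out(
  increments=[
    [[0.03,-0.08,0.2],[0.1,-0.05,-0.04],100],
    [[0,0,0.2],[0,0,0],100],
    [[0,0,0],[0,0,0],100],
  ],
)

```text
clock: 9.82
position: [0.4255, 0.1249, -0.0078]
tcp_rot: [0.762, 0.647, -0.001, 0.0]
contact_force: [0.3, -0.2, -0.1]
width: 0.999
```

```bash
python3 -c "
from h import *
need([.4256,.1234,-.007],-.163)
view('k3',(270,150,370,250),6)"
```

```text
t 9.82 pos [ 0.4255  0.1249 -0.0078] jig [-0.1573  0.1075 -0.0078] F [ 0.3 -0.2 -0.1] w 0.999
  shift units [-0.03  0.01 -0.01] turn units [-0.01  0.02  0.  ] q7 -0.01
```

View pics/k3.png

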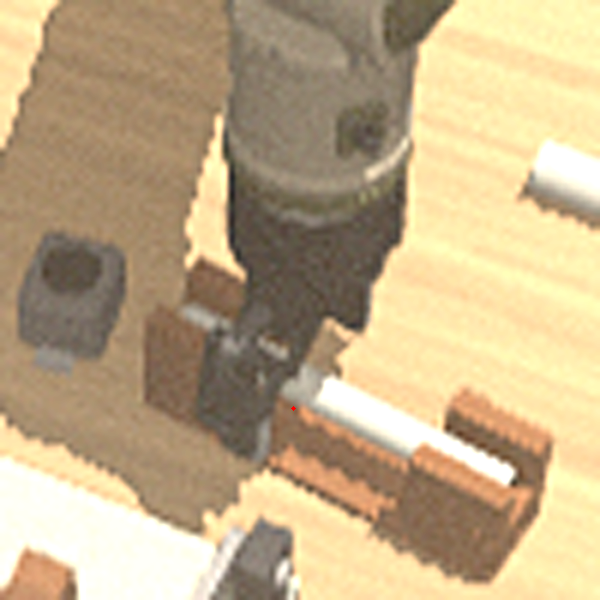

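Call:
carry_out(
  increments=[
    [[0,0,0],[0,0,0],0],
    [[0,0,0],[0,0,0],0],
    [[0,0,0],[0,0,0],0],
    [[0,0,0],[0,0,0],0],
    [[0,0,0],[0,0,0],0],
  ],
  grip_force=50,
)

```text
clock: 10.5
position: [0.4267, 0.1255, -0.0057]
tcp_rot: [0.762, 0.648, 0.001, 0.001]
contact_force: [-0.3, -0.1, -0.1]
width: 0.218
```

```bash
python3 -c "
from h import *
need([.4256,.1234,-.007],-.163)
view('k4',(270,150,370,250),6)"
```

```text
t 10.5 pos [ 0.4267  0.1255 -0.0057] jig [-0.1561  0.1081 -0.0057] F [-0.3 -0.1 -0.1] w 0.218
  shift units [-0.04 -0.01  0.02] turn units [ 0.03 -0.    0.01] q7 -0.01
```

View pics/k4.png

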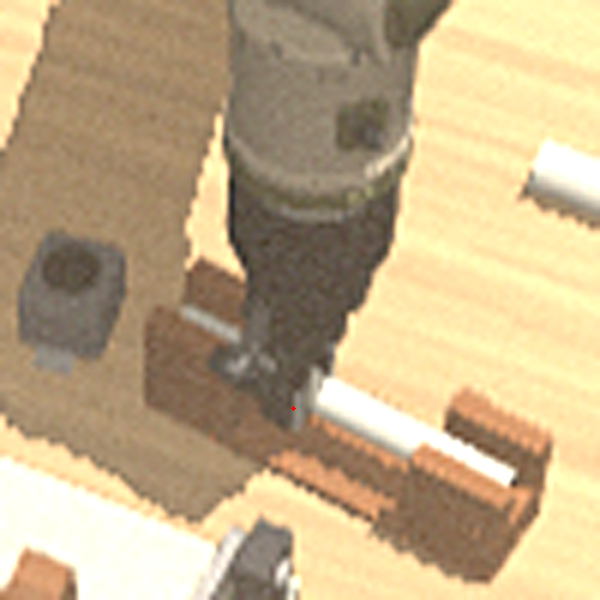

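Call:
carry_out(
  increments=[
    [[0,0,0],[0.03,0,0],60],
    [[0,0,0],[0,0,0],60],
    [[0,0,0],[0,0,0],60],
    [[0.27,0,0],[0,0,0],60],
    [[0.27,0,0.02],[0,0,0],60],
    [[0,0,0],[0,0,0],60],
  ],
)

```text
clock: 11.3
position: [0.4323, 0.1583, -0.0072]
tcp_rot: [0.762, 0.647, 0.0, 0.0]
contact_force: [-1.1, -0.3, 0.4]
width: 0.601
```

```bash
python3 -c "
from h import *
need([.4313,.158,-.007],-.163)"
```

```text
t 11.3 pos [ 0.4323  0.1583 -0.0072] jig [-0.1519  0.1411 -0.0072] F [-1.1 -0.3  0.4] w 0.601
  shift units [-0.01 -0.02 -0.  ] turn units [0. 0. 0.] q7 -0.05
```

Close and lift a little.

Call:
carry_out(
  increments=[
    [[0,0,0],[0,0,0],0],
    [[0,0,0],[0,0,0],0],
    [[0,0,0],[0,0,0],0],
    [[0,0,0],[0,0,0],0],
    [[0,0,-0.4],[0,0,0],0],
    [[0,0,-0.6],[0,0,0],0],
    [[0,0,-0.6],[0,0,0],0],
  ],
  grip_force=60,
)

```text
clock: 12.18
position: [0.4303, 0.1551, 0.0889]
tcp_rot: [0.763, 0.646, -0.004, -0.001]
contact_force: [0.3, 0.8, -2.1]
width: 0.21
```

```bash
python3 -c "
from h import *
need(jig(0,-.110,.05),JT)
view('k5',(260,130,380,250),5)"
```

```text
t 12.18 pos [0.4303 0.1551 0.0889] jig [-0.1538  0.1378  0.0889] F [ 0.3  0.8 -2.1] w 0.21
  shift units [-3.78  3.06  0.65] turn units [-0.07  0.05 -1.56] q7 -0.13
```

View pics/k5.png

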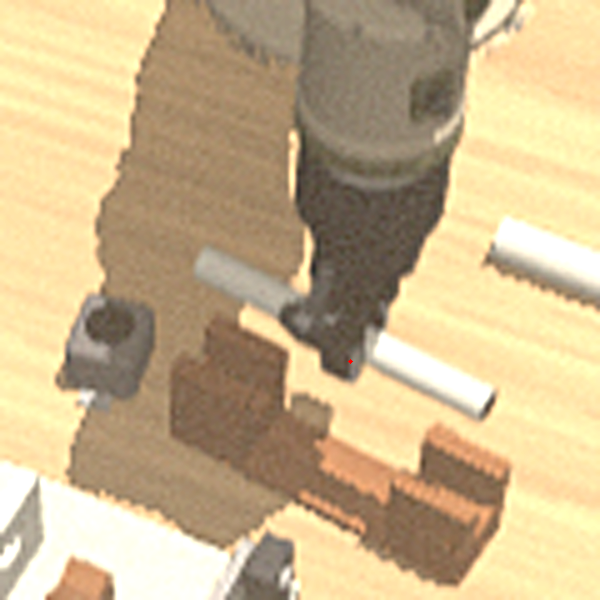

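```bash
python3 -c "
from h import *
plan(jig(0,-.110,.06),JT,8)"
```

```text
[-0.47, 0.38, 0.07] [-0.0, 0.0, -0.2]
[-0.48, 0.37, 0.07] [-0.0, 0.0, -0.2]
[-0.48, 0.37, 0.07] [-0.0, 0.0, -0.2]
[-0.49, 0.36, 0.07] [-0.0, 0.0, -0.2]
[-0.5, 0.35, 0.07] [-0.0, 0.0, -0.2]
[-0.5, 0.34, 0.07] [-0.0, 0.0, -0.2]
[-0.51, 0.33, 0.07] [-0.0, 0.0, -0.2]
[-0.51, 0.33, 0.07] [-0.0, 0.0, -0.2]
```

Call:
carry_out(
  increments=[
    [[-0.3,0.25,0],[0,0,-0.2],0],
    [[-0.48,0.37,0],[0,0,-0.2],0],
    [[-0.48,0.37,0],[0,0,-0.2],0],
    [[-0.49,0.36,0],[0,0,-0.2],0],
    [[-0.5,0.35,0.05],[0,0,-0.2],0],
    [[-0.5,0.34,0.05],[0,0,-0.2],0],
    [[-0.51,0.33,0.05],[0,0,-0.2],0],
    [[-0.4,0.25,0.05],[0,0,-0.16],0],
  ],
)

```text
clock: 13.22
position: [0.5659, -0.0856, 0.0788]
tcp_rot: [0.719, 0.695, -0.001, -0.002]
contact_force: [-0.0, 0.9, -1.8]
width: 0.212
```

```bash
python3 -c "
from h import *
need(jig(0,-.110,.06),JT)"
```

```text
t 13.22 pos [ 0.5659 -0.0856  0.0788] jig [-0.0083 -0.097   0.0788] F [-0.   0.9 -1.8] w 0.212
  shift units [-0.22  0.14  0.31] turn units [-0.05 -0.    0.1 ] q7 0.37
```

Call:
carry_out(
  increments=[
    [[-0.22,0.14,0.1],[-0.05,0,0.1],0],
    [[0,0,0.1],[0,0,0],0],
    [[0,0,0],[0,0,0],0],
  ],
)

```text
clock: 13.6
position: [0.5726, -0.1004, 0.0647]
tcp_rot: [0.723, 0.691, -0.001, -0.001]
contact_force: [-0.5, 0.2, -1.6]
width: 0.212
```

```bash
python3 -c "
from h import *
need(jig(0,-.110,.0),JT)
view('k6',(190,150,330,270),5)
view('k6t',(230,120,360,220),5,n='top')"
```

```text
t 13.6 pos [ 0.5726 -0.1004  0.0647] jig [-0.001  -0.1116  0.0647] F [-0.5  0.2 -1.6] w 0.212
  shift units [0.03 0.02 1.08] turn units [-0.03 -0.01 -0.05] q7 0.39
```

View pics/k6.png

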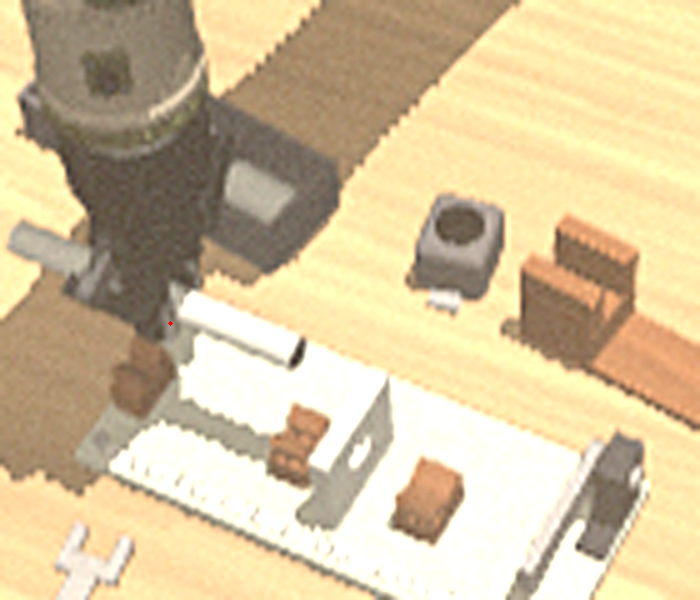

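View pics/k6t.png

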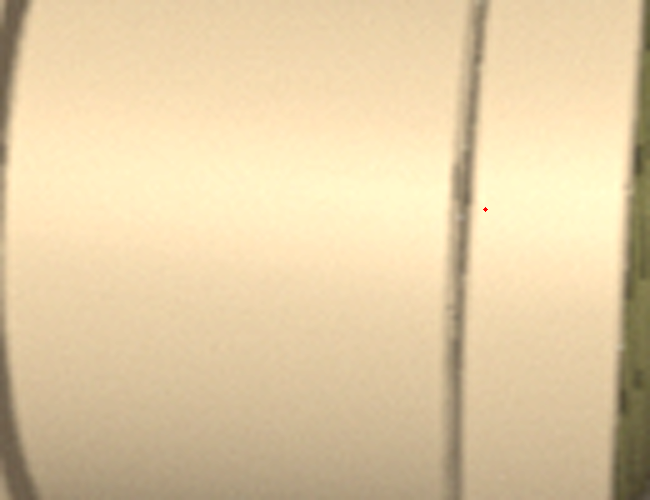

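```bash
python3 -c "
from h import *
c=shot('scene')
for y in(-.030,-.12,-.21): print(y,(proj(c,jig(-.001,y,.116))-[190,150]+.5)*5)
view('k7',(190,180,270,240),9,pts=[jig(-.001,-.030,.116),jig(-.001,-.21,.116)])"
```

```text
-0.03 [296.58026527 358.09944117]
-0.12 [153.47297032 298.120058  ]
-0.21 [ 15.94774789 240.48024297]
```

View pics/k7.png

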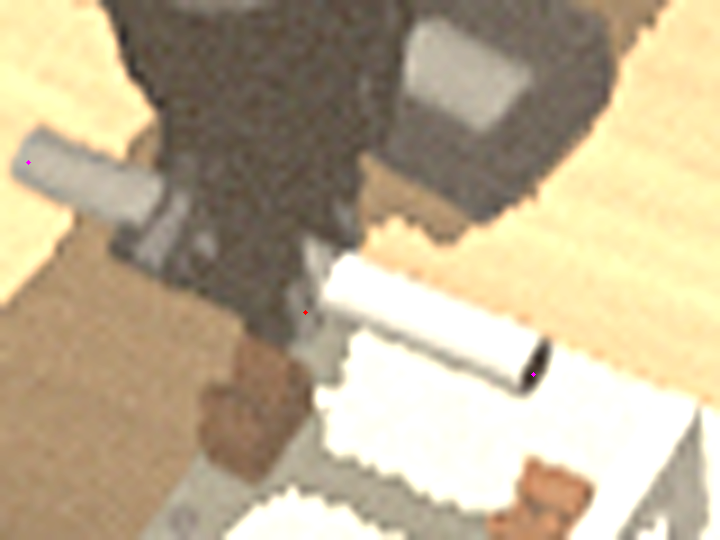

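Call:
carry_out(
  increments=[
    [[0.02,0.02,0.4],[-0.03,0,-0.05],0],
    [[0,0,0.4],[0,0,0],0],
    [[0,0,0.1],[0,0,0],0],
  ],
)

```text
clock: 14.18
position: [0.5762, -0.0972, 0.0122]
tcp_rot: [0.72, 0.694, 0.002, 0.002]
contact_force: [-0.7, 0.0, -0.6]
width: 0.214
```

```bash
python3 -c "
from h import *
need(jig(0,-.110,.0),JT)"
```

```text
t 14.18 pos [ 0.5762 -0.0972  0.0122] jig [ 0.0025 -0.1082  0.0122] F [-0.7  0.  -0.6] w 0.214
  shift units [-0.03 -0.04  0.2 ] turn units [ 0.07 -0.01  0.05] q7 0.42
```

Call:
carry_out(
  increments=[
    [[-0.03,-0.04,0.08],[0.05,0,0.05],0],
    [[0,0,0.06],[0,0,0],0],
  ],
)

```text
clock: 14.42
position: [0.574, -0.0987, 0.0044]
tcp_rot: [0.722, 0.692, 0.001, 0.0]
contact_force: [0.3, -0.1, -1.6]
width: 0.213
```

```bash
python3 -c "
from h import *
need(jig(0,-.110,.0),JT)
view('k8',(190,180,290,250),8,pts=[jig(0,-.028,.055)])"
```

```text
t 14.43 pos [ 0.574  -0.0987  0.0044] jig [ 0.0004 -0.1098  0.0044] F [ 0.3 -0.1 -1.6] w 0.213
  shift units [-0.   -0.01  0.07] turn units [ 0.03 -0.01 -0.  ] q7 0.43
```

View pics/k8.png

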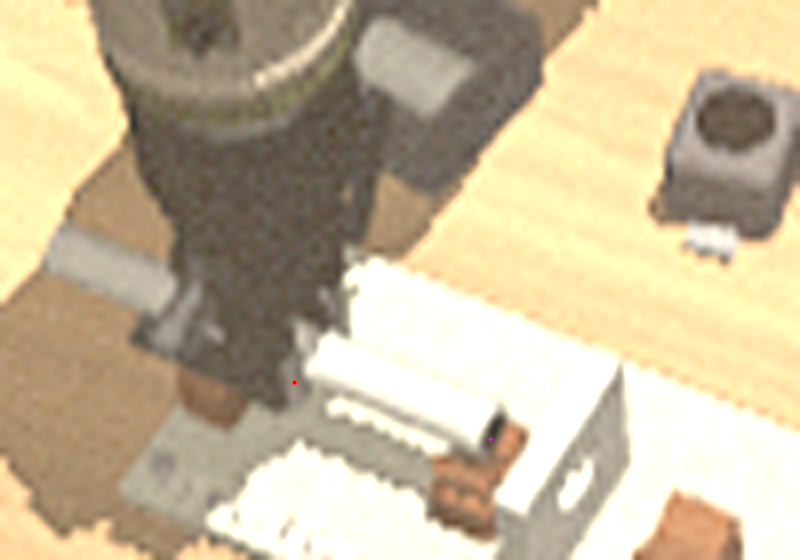

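Call:
carry_out(
  increments=[
    [[0,0,0.06],[0.03,0,0],0],
    [[0,0,0.04],[0,0,0],0],
  ],
)

```text
clock: 14.72
position: [0.5747, -0.0986, -0.0014]
tcp_rot: [0.722, 0.692, 0.001, 0.0]
contact_force: [0.3, -0.1, -0.3]
width: 0.215
```

```bash
python3 -c "
from h import *
need(jig(0,-.110,.0),JT)"
```

```text
t 14.72 pos [ 0.5747 -0.0986 -0.0014] jig [ 0.001  -0.1097 -0.0014] F [ 0.3 -0.1 -0.3] w 0.215
  shift units [-0.01 -0.02 -0.02] turn units [ 0.01 -0.01  0.  ] q7 0.43
```

Call:
carry_out(
  increments=[
    [[0,-0.02,0.04],[0,0,0],0],
    [[0,0,0.03],[0,0,0],0],
  ],
)

```text
clock: 14.98
position: [0.5744, -0.0986, -0.0026]
tcp_rot: [0.722, 0.692, 0.002, 0.001]
contact_force: [-8.2, 2.6, 31.4]
width: 0.213
```

```bash
python3 -c "
from h import *
need(jig(0,-.110,.0),JT)"
```

```text
t 14.97 pos [ 0.5744 -0.0986 -0.0026] jig [ 0.0007 -0.1096 -0.0026] F [-8.2  2.6 31.4] w 0.213
  shift units [-0.01 -0.01 -0.04] turn units [ 0.05 -0.02 -0.  ] q7 0.43
```

Call:
carry_out(
  increments=[
    [[0,-0.02,-0.05],[0.05,0,0],0],
    [[0,0,0],[0,0,0],0],
    [[0.15,0,0],[0,0,0],0],
    [[0.15,0,0],[0,0,0],0],
  ],
)

```text
clock: 15.48
position: [0.5741, -0.0801, 0.0007]
tcp_rot: [0.722, 0.692, 0.001, -0.0]
contact_force: [0.2, 0.5, -1.2]
width: 0.212
```

```bash
python3 -c "
from h import *
need(jig(-.0002,-.058,.0),JT)"
```

```text
t 15.47 pos [ 0.5741 -0.0801  0.0007] jig [-0.0003 -0.0912  0.0007] F [ 0.2  0.5 -1.2] w 0.212
  shift units [0.55 0.   0.01] turn units [ 0.01 -0.02 -0.02] q7 0.4
```

Call:
carry_out(
  increments=[
    [[0.1,0,0.01],[0,0,0],0],
    [[0.1,0,0],[0,0,0],0],
  ],
)

```text
clock: 15.72
position: [0.5745, -0.0662, -0.0004]
tcp_rot: [0.722, 0.692, 0.001, -0.001]
contact_force: [0.6, 0.2, -0.9]
width: 0.209
```

```bash
python3 -c "
from h import *
need(jig(-.0002,-.058,.0),JT)"
```

```text
t 15.72 pos [ 5.745e-01 -6.620e-02 -4.000e-04] jig [-0.0005 -0.0773 -0.0004] F [ 0.6  0.2 -0.9] w 0.209
  shift units [ 0.32  0.01 -0.01] turn units [-0.   -0.03 -0.  ] q7 0.39
```

Call:
carry_out(
  increments=[
    [[0.1,0.01,-0.01],[0,0,0],0],
    [[0.1,0,0],[0,0,0],0],
    [[0.06,0,0],[0,0,0],0],
  ],
)

```text
clock: 16.1
position: [0.5758, -0.0491, 0.0002]
tcp_rot: [0.721, 0.692, 0.001, -0.001]
contact_force: [0.0, 0.1, -1.4]
width: 0.21
```

```bash
python3 -c "
from h import *
need(jig(-.0002,-.058,.0),JT)
view('k9',(190,180,310,260),6)"
```

```text
t 16.1 pos [ 5.758e-01 -4.910e-02  2.000e-04] jig [ 0.0001 -0.0601  0.0002] F [ 0.   0.1 -1.4] w 0.21
  shift units [ 0.04 -0.01  0.  ] turn units [-0.01 -0.03  0.01] q7 0.37
```

View pics/k9.png

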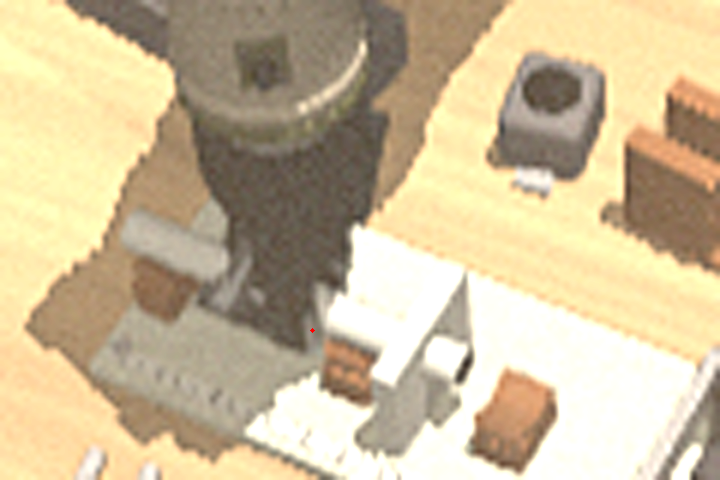

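Call:
carry_out(
  increments=[
    [[0,0,0.02],[0,0,0],0],
    [[0,0,0],[0,0,0],60],
    [[0,0,0],[0,0,0],60],
    [[0,0,0],[0,0,0],60],
    [[-0.3,0,0],[0,0,0],60],
    [[-0.3,0,0],[0,0,0],60],
    [[-0.25,0,0],[0,0,0],60],
    [[0,0,0],[0,0,0],60],
  ],
)

```text
clock: 17.15
position: [0.5736, -0.1063, -0.0007]
tcp_rot: [0.722, 0.691, 0.001, -0.0]
contact_force: [0.1, 0.5, 0.7]
width: 0.596
```

```bash
python3 -c "
from h import *
need(jig(-.0002,-.112,-.001),JT)
view('k10',(190,180,310,260),6)"
```

```text
t 17.15 pos [ 0.5736 -0.1063 -0.0007] jig [ 0.0003 -0.1174 -0.0007] F [0.1 0.5 0.7] w 0.596
  shift units [ 0.09 -0.01  0.  ] turn units [ 0.01 -0.01 -0.03] q7 0.44
```

View pics/k10.png

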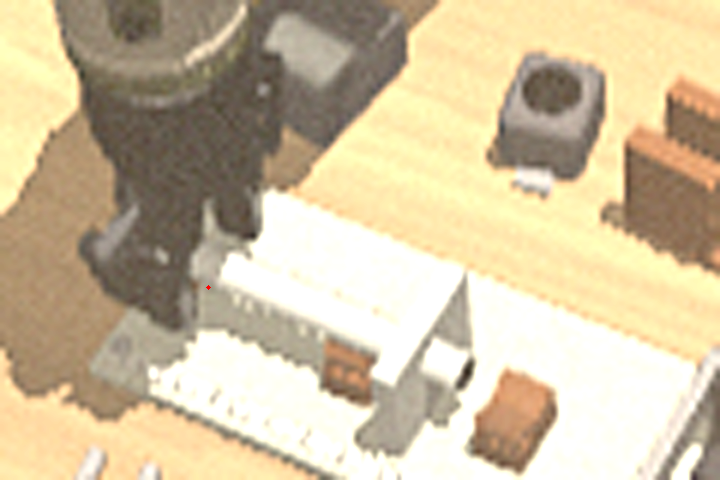

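Call:
carry_out(
  increments=[
    [[0.09,-0.01,0],[0,0,0],60],
    [[0,0,0],[0,0,0],0],
    [[0,0,0],[0,0,0],0],
    [[0,0,0],[0,0,0],0],
    [[0,0,0],[0,0,0],0],
    [[0,0,-0.02],[0,0,0],0],
    [[0.15,0,0],[0,0,0],0],
  ],
)

```text
clock: 18.08
position: [0.5741, -0.0887, 0.0004]
tcp_rot: [0.722, 0.692, 0.001, -0.0]
contact_force: [-0.5, 0.7, -0.8]
width: 0.215
```

```bash
python3 -c "
from h import *
need(jig(-.0002,-.060,.0005),JT)"
```

```text
t 18.07 pos [ 5.741e-01 -8.870e-02  4.000e-04] jig [ 0.     -0.0998  0.0004] F [-0.5  0.7 -0.8] w 0.215
  shift units [ 0.66 -0.    0.  ] turn units [ 0.01 -0.02  0.  ] q7 0.42
```

Call:
carry_out(
  increments=[
    [[0.15,0,0],[0,0,0],0],
    [[0.15,0,0],[0,0,0],0],
    [[0.15,0,0],[0,0,0],0],
    [[0.12,0,0],[0,0,0],0],
  ],
)

```text
clock: 18.58
position: [0.5753, -0.0503, 0.0002]
tcp_rot: [0.721, 0.693, 0.001, -0.001]
contact_force: [0.5, 0.3, -1.9]
width: 0.213
```

```bash
python3 -c "
from h import *
need(jig(-.0002,-.060,.0005),JT)
view('k11',(190,180,310,280),6)"
```

```text
t 18.57 pos [ 5.753e-01 -5.030e-02  2.000e-04] jig [-0.0004 -0.0614  0.0002] F [ 0.5  0.3 -1.9] w 0.213
  shift units [ 0.02  0.   -0.  ] turn units [ 0.   -0.04  0.03] q7 0.37
```

View pics/k11.png

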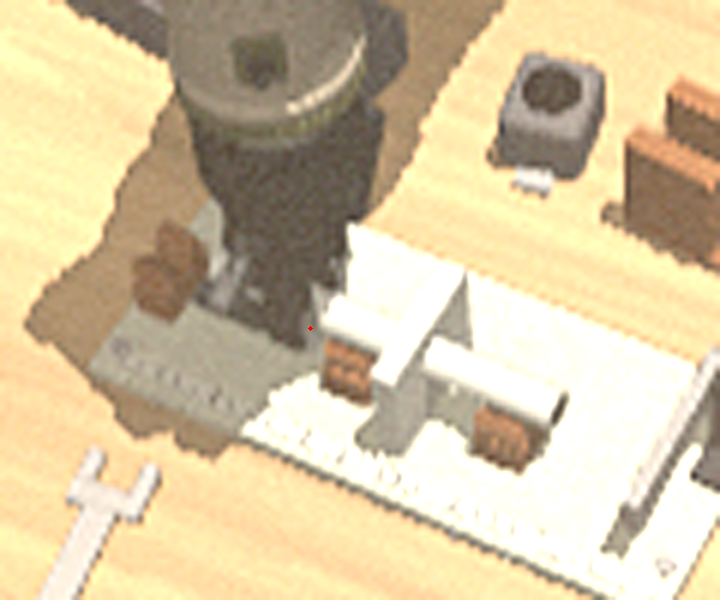

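Call:
carry_out(
  increments=[
    [[0,0,0.02],[0,0,0],0],
    [[0,0,0],[0,0,0],60],
    [[0,0,0],[0,0,0],60],
    [[0,0,0],[0,0,0],60],
    [[-0.3,0,0],[0,0,0],60],
    [[-0.27,0,0],[0,0,0],60],
    [[0,0,0],[0,0,0],60],
  ],
)

```text
clock: 19.5
position: [0.5741, -0.0881, -0.0008]
tcp_rot: [0.721, 0.692, 0.001, -0.0]
contact_force: [0.4, -0.6, 1.4]
width: 0.6
```

```bash
python3 -c "
from h import *
need(jig(-.0002,-.098,-.0005),JT)
view('k12',(190,180,310,280),6)"
```

```text
t 19.5 pos [ 0.5741 -0.0881 -0.0008] jig [ 0.     -0.0992 -0.0008] F [ 0.4 -0.6  1.4] w 0.6
  shift units [ 0.02 -0.   -0.01] turn units [ 0.01 -0.02  0.01] q7 0.42
```

View pics/k12.png

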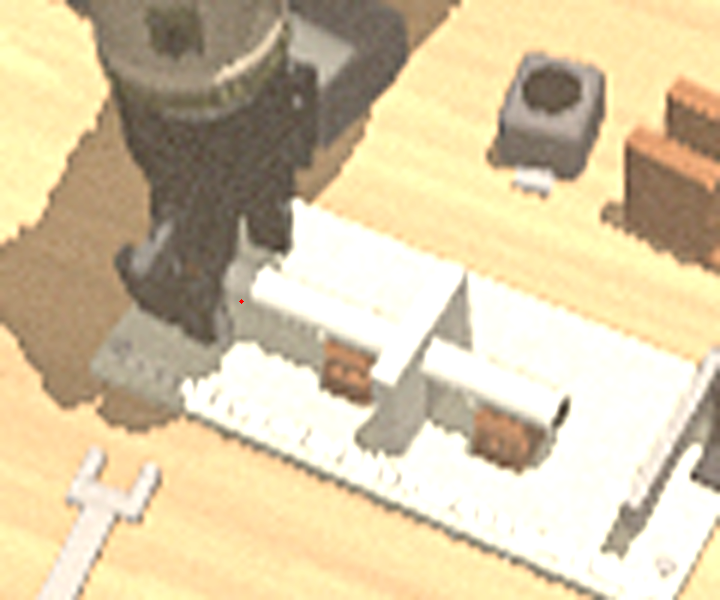

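Call:
carry_out(
  increments=[
    [[0.0,0,0],[0,0,0],0],
    [[0,0,0],[0,0,0],0],
    [[0,0,0],[0,0,0],0],
    [[0,0,0],[0,0,0],0],
    [[0.15,0,-0.01],[0,0,0],0],
    [[0.15,0,0],[0,0,0],0],
    [[0.15,0,0],[0,0,0],0],
    [[0.14,0,0],[0,0,0],0],
  ],
)

```text
clock: 20.55
position: [0.5759, -0.0479, -0.0003]
tcp_rot: [0.721, 0.693, 0.002, -0.001]
contact_force: [0.3, -0.1, -1.1]
width: 0.209
```

```bash
python3 -c "
from h import *
need(jig(-.0002,-.060,.0005),JT)
view('k13',(190,180,310,280),6)"
```

```text
t 20.55 pos [ 5.759e-01 -4.790e-02 -3.000e-04] jig [ 0.0001 -0.0589 -0.0003] F [ 0.3 -0.1 -1.1] w 0.209
  shift units [-0.02 -0.01 -0.01] turn units [ 0.01 -0.04  0.04] q7 0.37
```

View pics/k13.png

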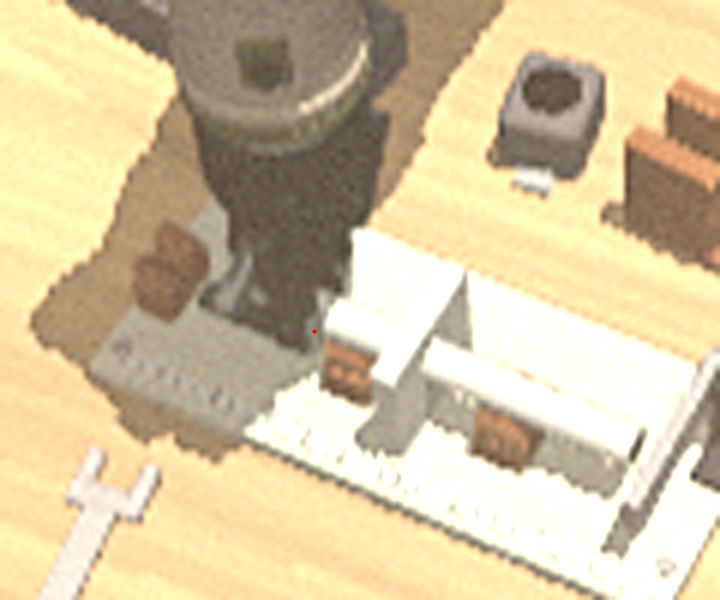

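Call:
carry_out(
  increments=[
    [[0,0,0.01],[0,0,0],60],
    [[0,0,0],[0,0,0],60],
    [[0,0,0],[0,0,0],60],
    [[-0.3,0,0],[0,0,0],60],
    [[-0.3,0,0],[0,0,0],60],
    [[0,0,0],[0,0,0],0],
    [[0,0,0],[0,0,0],0],
    [[0,0,0],[0,0,0],0],
  ],
)

```text
clock: 21.6
position: [0.5741, -0.0868, -0.001]
tcp_rot: [0.721, 0.693, 0.002, -0.001]
contact_force: [0.2, -0.6, -0.1]
width: 0.004
```

Call:
carry_out(
  increments=[
    [[0,0,0],[0,0,0],0],
    [[0,0,0],[0,0,0],0],
  ],
)

```text
clock: 21.85
position: [0.5741, -0.0859, -0.0011]
tcp_rot: [0.721, 0.693, 0.002, -0.001]
contact_force: [-0.1, 0.4, -0.3]
width: 0.004
```

```bash
python3 -c "
from h import *
need(jig(-.0002,-.080,.0005),JT)
view('k14',(190,180,310,280),6)"
```

```text
t 21.85 pos [ 0.5741 -0.0859 -0.0011] jig [-0.     -0.0969 -0.0011] F [-0.1  0.4 -0.3] w 0.004
  shift units [ 0.28 -0.   -0.03] turn units [ 0.01 -0.05  0.04] q7 0.42
```

View pics/k14.png

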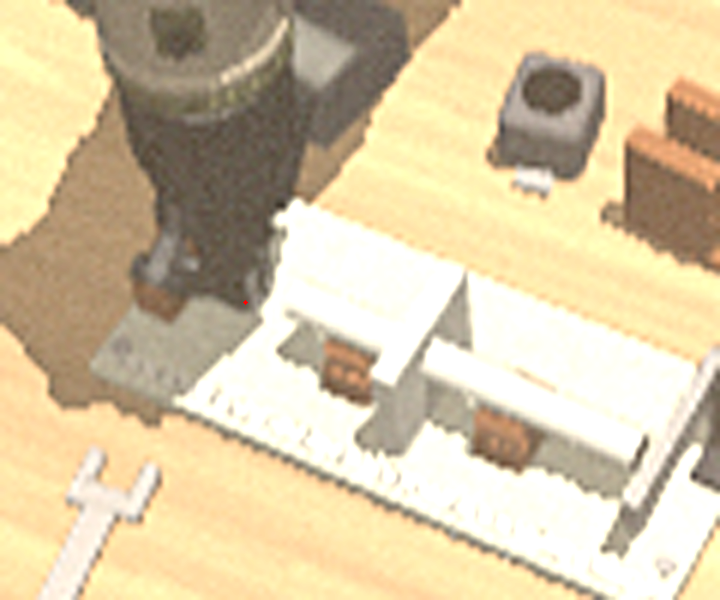

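Call:
carry_out(
  increments=[
    [[0.15,0,0],[0,0,0.04],0],
    [[0.1,0,0],[0,0,0],0],
  ],
)

```text
clock: 22.15
position: [0.5748, -0.0699, -0.001]
tcp_rot: [0.722, 0.692, 0.002, -0.001]
contact_force: [0.6, 0.4, 0.2]
width: 0.003
```

Call:
carry_out(
  increments=[
    [[0.06,0,0],[0,0,0],0],
    [[0.06,0,0],[0,0,0],0],
  ],
)

```text
clock: 22.4
position: [0.5751, -0.0616, -0.001]
tcp_rot: [0.721, 0.692, 0.002, -0.001]
contact_force: [-0.4, -1.2, -0.1]
width: 0.003
```

```bash
python3 -c "
from h import *
need(jig(-.0002,-.071,.0),JT)"
```

```text
t 22.4 pos [ 0.5751 -0.0616 -0.001 ] jig [-0.     -0.0726 -0.001 ] F [-0.4 -1.2 -0.1] w 0.003
  shift units [ 0.03 -0.   -0.02] turn units [ 0.01 -0.05  0.01] q7 0.38
```

Light contact so far (about 1 N). I'll continue in 2 mm steps.

Call:
carry_out(
  increments=[
    [[0.03,0,0],[0,0,0],0],
  ],
)

```text
clock: 22.52
position: [0.5753, -0.0603, -0.001]
tcp_rot: [0.722, 0.692, 0.001, -0.001]
contact_force: [0.5, -5.0, -0.2]
width: -0.001
```

Call:
carry_out(
  increments=[
    [[0.03,0,0],[0,0,0],0],
  ],
)

```text
clock: 22.65
position: [0.5754, -0.0602, -0.001]
tcp_rot: [0.722, 0.692, 0.001, 0.0]
contact_force: [-0.9, -8.1, 0.0]
width: 0.002
```

```bash
python3 -c "
from h import *
need(jig(-.0002,-.071,.0),JT)
view('k15',(240,200,320,280),7,pts=[jig(0,.120,.05),jig(.035,.12,.062),jig(.035,.12,.038)])"
```

```text
t 22.65 pos [ 0.5754 -0.0602 -0.001 ] jig [ 0.0001 -0.0713 -0.001 ] F [-0.9 -8.1  0. ] w 0.002
  shift units [ 0.   -0.01 -0.02] turn units [ 0.02 -0.01 -0.01] q7 0.38
```

View pics/k15.png

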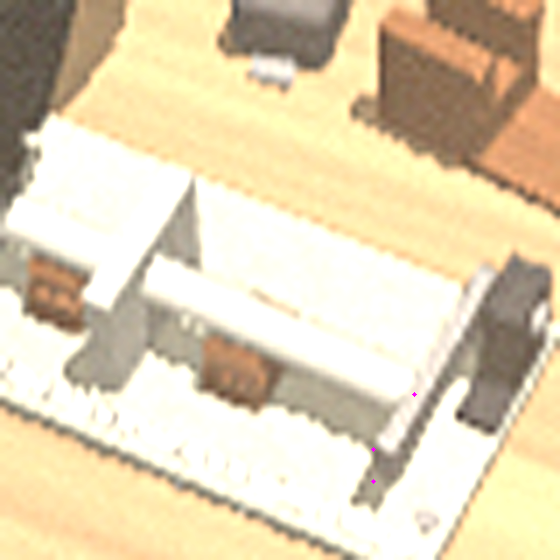

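Call:
carry_out(
  increments=[
    [[0.05,0,0],[0,0,0],0],
    [[0.04,0,0],[0,0,0],0],
  ],
)

```text
clock: 22.95
position: [0.5755, -0.0605, -0.0008]
tcp_rot: [0.724, 0.69, -0.001, 0.003]
contact_force: [-1.1, -7.8, -1.5]
width: -0.003
```

Call:
carry_out(
  increments=[
    [[-0.3,0,0],[0,0,0],0],
    [[0,0,-0.3],[0,0,0],0],
    [[0,0,-0.8],[0,0,0],0],
    [[0,0,-0.8],[0,0,0],0],
  ],
)

```text
clock: 23.45
position: [0.5722, -0.0795, 0.115]
tcp_rot: [0.724, 0.689, -0.002, -0.0]
contact_force: [0.6, 0.6, 0.4]
width: -0.001
```

Call:
carry_out(
  increments=[
    [[-0.5,-0.6,-0.5],[0,0,0],0],
    [[-0.8,-0.5,0],[0,0,0],0],
    [[-0.8,-0.5,0],[0,0,0],0],
    [[-0.8,-0.3,0],[0,0,0],0],
    [[-0.8,0,0],[0,0,0],0],
    [[0,0,0],[0,0,0],0],
    [[0,0,0],[0,0,0],0],
  ],
)

```text
clock: 24.32
position: [0.4479, -0.2994, 0.1583]
tcp_rot: [0.723, 0.691, 0.004, 0.005]
contact_force: [0.6, 0.9, 0.5]
width: -0.003
```

```bash
python3 -c "
from h import *
need(jig(-.0002,-.071,.0),JT)
P=[jig(0,.120,.05),jig(0,-.06,.05),jig(.035,.12,.062),jig(.035,.12,.038)]
view('e1',(195,190,325,290),6,pts=P)
view('e1t',(220,130,350,220),6,pts=P,n='top')"
```

```text
t 24.32 pos [ 0.4479 -0.2994  0.1583] jig [-0.1173 -0.3155  0.1583] F [0.6 0.9 0.5] w -0.003
  shift units [4.09 1.9  2.66] turn units [ 0.16  0.01 -0.06] q7 0.73
```

View pics/e1.png

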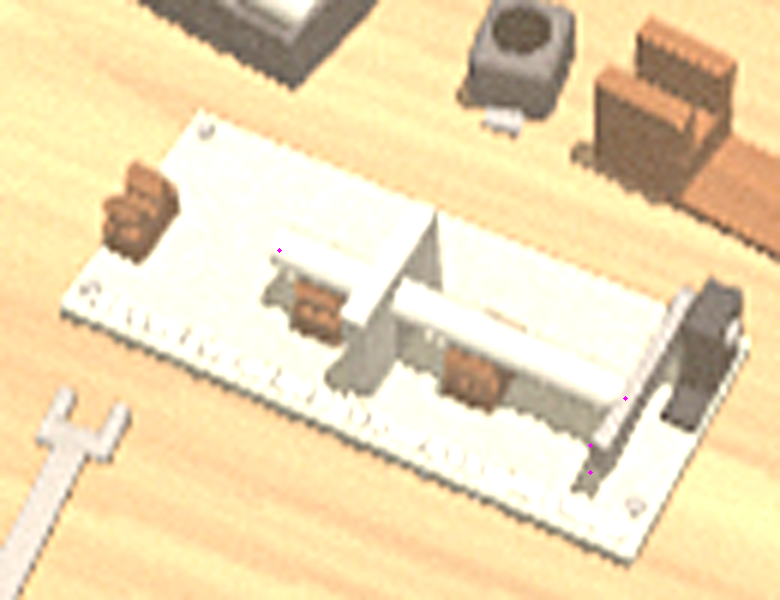

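View pics/e1t.png

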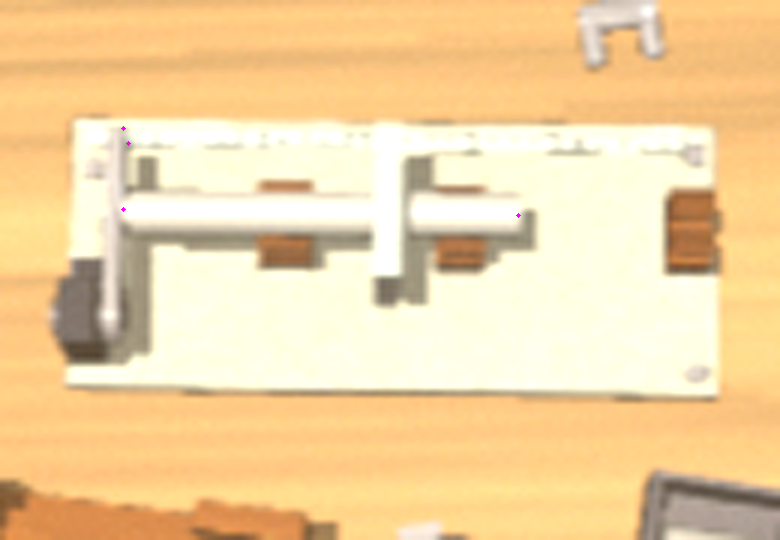

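```bash
python3 -c "
from h import *
c=shot('top');a=c['color'][145:195,228:278,::-1];im=cv2.resize(a,None,fx=8,fy=8,interpolation=cv2.INTER_NEAREST)
c=shot('scene');b=c['color'][230:280,270:320,::-1];im2=cv2.resize(b,None,fx=8,fy=8,interpolation=cv2.INTER_NEAREST)
cv2.imwrite('pics/e2.png',np.hstack([im,im2]))"
```

```text
(no output)
```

View pics/e2.png

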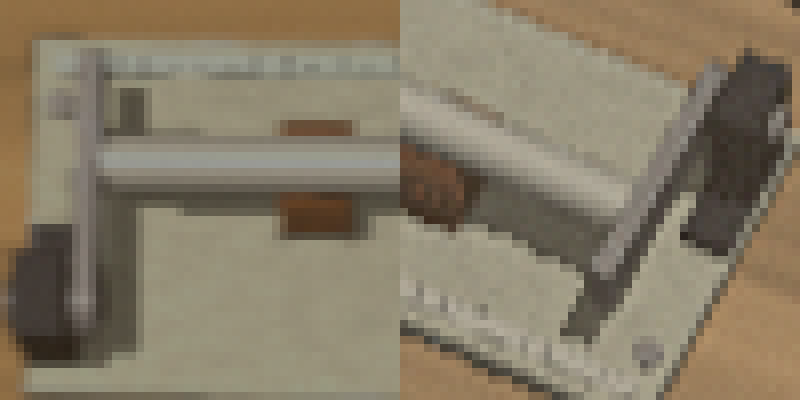

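The pixels show the tube's end meeting the flag with no gap: left half at about (98,165), right half at about (640,195). The flag's top edge is straight and level across the path.

```bash
python3 -c "
from h import *
print(bot.finish_job())"
```

```text
the job is handed in; nothing more can be done
None
```

The jig is ready and I've handed the job in at about 24 s of the 64 s allowed; no verdict comes back. The flag is down, and the tube lies through the guide hole with its end against it. Nothing is held, and the arm is well clear.

**What I did**
- **Flag:** I pushed the flag over and pressed it down until it stopped hard at about 34 N.
- **Tube:** I took the 180 mm tube from the holder and fed it through the hole with two regrips.
- **Final push:** I pushed the tail with shut fingers until the tube stopped dead at about 8 N, with its tail at about y −60 mm.

**Last checks:** both cameras show no gap between tube and flag, the flag at its level position to within 1–2 pixels, and the tube resting on its cradles. Forces were about zero after I backed off. I noticed no contact with the bystanders, but I did not measure their positions again at the end.

**Disagreement:** the real fingertips were about 33 mm farther back along the tool (higher when pointing down) than the reported TCP. The pictures showed this and the touch on the flag confirmed it, so I corrected for it from the grasp onward. My first try at pressing the flag down stopped about 0.3 rad short because of this offset; I saw that in a picture and pressed it home.

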